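# Set the tilting guide over a candlestick stem and hold the gauge rod through it

## Task

On the gauge stand, swing and tilt the guide plate by its red bar until the plate is level and its hole is exactly above the hole in the silver candlestick stem. Then lift the steel gauge rod by its black head out of the wooden punch block and lower it upright through the guide hole into the stem until its red band is at the plate's top face, never letting the rod touch the stand, the guide or the stem. Finish while holding the rod still there, upright and centred in the hole with the guide still set, and leave the other things on the bench where they are.

Things in the scene. Friction and masses are not known exactly. Their poses are not given: they have to be found in the camera images.
- stand: fixed gauge stand bolted to the bench: dark steel base plate 235 x 130 x 12 mm; origin under the axis of the silver stem, at bench height; its x axis points from the stem to the steel post (135 mm away, post top 130 mm high), z up. On the post turns the swivel arm, which carries the tilting guide plate.
- stem_mouth (a point): centre of the open mouth of the upright silver candlestick stem (fixed to the base plate): 75 mm above the bench, outside diameter 38 mm, bore 26 mm, straight for 45 mm below the mouth; bore floor 57 mm below the mouth
- post_axis (a point): point on the vertical swivel axis, in the post, at the height of the level plate and bar, 106 mm above the bench
- tilt_axis (a point): middle of the brass tilt pin, a horizontal pin across the swivel arm, 95 mm from the swivel axis, 106 mm above the bench; the guide plate tilts about it. Its -x axis points along the arm away from the post, y along the pin
- swivel (a joint): swivel angle of the arm about the post, rad; 0 = arm points along the stand's -x, guide hole exactly over the stem; positive is anticlockwise seen from above; range -0.3 to 1.2, starts 0.45 to 0.95; no stop at 0, stays where it is left (friction 0.25 N m)
- tilt (a joint): tilt of the guide plate about the brass pin, rad; 0 = level, positive = bar end up; range -0.15 to 1.1, starts 0.4 to 0.9; no stop at 0, stays where it is left (friction 0.30 N m, plate 120 g)
- guide_hole (a point): centre of the guide hole at the top face of the aluminium guide plate (56 x 82 mm over its side strips, 12 mm thick); hole diameter 24 mm, straight through, 40 mm from the tilt pin; when set, the top face is 112 mm above the bench and 37 mm above the stem's mouth. The point's z axis is the hole's axis
- bar (a point): middle of the red bar, diameter 12 mm, 66 mm free length between two side strips, parallel to the tilt pin and 130 mm from it, level with it when tilt is 0; between plate and bar there is a 56 mm wide opening. Pinch it from above (fingers along the arm's direction, one in the opening) with a light grip; it turns between the finger pads. y axis along the bar
- rack: fixed light-wood punch block 70 x 140 x 45 mm, origin at the centre of its underside; the rod stands in its hole (9 mm wide, 35 mm deep) at 30 mm along the block's +y; six short steel punches, up to 30 mm tall above the block, stand in its -y half
- rod: loose steel gauge rod, diameter 8 mm, 180 mm long, about 90 g; origin at the centre of its lower tip, z along the rod to the head; starts upright in the block, tip 10 mm above the bench
- rod_head (a point): middle of the rod's black cylindrical head (diameter 22 mm, 32 mm tall), 164 mm above the tip: grip here
- rod_band (a point): middle of the red band (12 mm tall) on the rod, 67 mm above the tip: to be brought to guide_hole, which puts the tip 30 mm below the stem's mouth
- jar: bystander: loose white jar with blue cap, 60 mm diameter, 85 mm tall, origin under its centre
- beaker: bystander: loose silver beaker, 72 mm diameter, 80 mm tall, origin under its centre
- hammer: bystander: loose hammer lying on the bench, 240 mm long, handle to its -x
- tin: bystander: loose brass tin, 70 mm diameter, 28 mm tall, origin under its centre
Mind the look-alikes: they are no part of the job. Of the things like the rod, leave any that is blue or pink; of the rest the larger one is meant.

How it is judged (in metres and radians):
On the way:
1. the guide plate is level (within 0.06 rad) and its hole within 4 mm of straight above the stem's mouth (horizontal distance between guide_hole and stem_mouth below 0.004 m and value of joint tilt between -0.06 and 0.06 rad), for 0.3 s.
At the end, for the whole second after the job is handed in: Guide level within 0.06 rad, hole within 4 mm of above the stem; rod held in the fingers, still, upright within 0.06 rad, red band within 8 mm of the plate top and 4 mm of the hole axis, tip within 6 mm of the stem axis, touching neither guide nor stem (all of step 1 and horizontal distance between rod_band and guide_hole below 0.004 m and horizontal distance between rod and stem_mouth below 0.006 m and z of rod_band in the frame of guide_hole between -0.008 and 0.008 m and angle between rod's own z axis and vertical below 0.06 rad and linear speed of rod below 0.02 m/s and contact force between the fingers and rod above 1 N and contact force between rod and stand below 0.2 N); the arm keeps its last pose, push and grip.
It fails at once if the rod touches the stand, its guide or the stem (over 0.3 N) (contact force between rod and stand above 0.3 N).
It fails at once if a bystander (jar, beaker, hammer or tin) is moved by more than 25 mm (distance of any of jar, beaker, hammer, tin from where it was at the start of the episode above 0.025 m).
It also fails if it takes over 64 s, if anything falls off the work surface, if the arm or the gripper's body presses on something with over 40 N, if the wrist force passes 120 N, or if a joint passes its speed limit or range.

## Robot

A 7-joint arm with a two-finger parallel gripper is mounted at the origin on the work surface. World frame = base frame: x ahead of the robot, y to its left, z up, the work surface at z = 0. Lengths are in m, angles in degrees, forces in N, time in s.
With the tool pointing down it reaches from about 0.425 to 1.025 m from the base axis. Payload 3.6 kg.
Tool frame: the origin (TCP) lies at the very end of the fingers, on their centre line; the grasp point (between the pads) lies robot.grip_depth behind it (robot.grip_depth is the distance from the TCP to the grasp point, in m); z points along the fingers, x is the direction in which the jaws open and shut, and the axes are right-handed (so a half turn about z gives the same grasp; the last joint's range is limited). The gripper opens to 85 mm and grips with 20 to 120 N. Pads are 22 mm wide; open, the fingers measure 114 mm over their backs; the gripper's body (76 mm by 85 mm) begins 54 mm behind the grasp point. The pads swing forward as they close: fully open they stand 13 mm farther back than shut.
Start: joints at [60.819, 33.873, 2.773, 92.16, -1.908, 54.013, -1.931], TCP at [0.293, -0.663, 0.231] pointing down, gripper open.
Joint ranges: [-153.93, 153.93], [-27.13, 128.08], [-72.61, 78.16], [10.71, 143.7], [-87.88, 267.88], [4.46, 118.87], [-176.78, 176.78]. Speed limits (degrees/s): [147.25, 147.25, 180, 180, 180, 180, 180].

## Interface

Orientations are given as [roll, pitch, yaw] about the fixed x, y, z axes, in that order (R = Rz(yaw) Ry(pitch) Rx(roll)).
In Python, from cell import robot gives the robot as it stands.
- The arm moves only by the tool play_rows, never from a script. Its arguments are lists of equal length, an entry for each row: "rot": the turn, a rotation vector about the tool's x, y, z in rad, a list of three; "delta_pos": the shift along the tool's x, y, z in m, a list of three; "grip": the closure, from -1 (fully open) to 1 (shut). A call has 1 to 12 rows; each row is the pose to reach, as a shift and turn from the pose commanded when the call began, along the tool's axes at that moment; what a row does not reach only later rows make up. A row lasts 1/12 s, in which the tool goes at most 41.7 mm and 7.16 degrees, less where a joint would pass 70% of its speed; a pose out of reach is approached as far as the arm can. A call with a gripper value outside its range is refused whole. The fingers move at their own pace and stop on an object; the grip force is fixed at half the most. Time passes only in rows, so rows that repeat a pose let the fingers close. It gives the time, the measured TCP pose, the force and the opening at its end, in the units of the state.
- robot.get_state(): the state, without advancing time (a new reading comes with each control period).
- robot.grab_frame(name): name is "scene" or "top"; returns a dict with "color" (480x640x3 uint8, red, green, blue), "intrinsics" (3x3 intrinsics, pixels), "rvec" (rotation vector, rad) and "tvec" (3), from world to camera coordinates, as OpenCV has them. Camera axes: x right, y down, z forward; pixel columns grow to the right and rows downward; lengths in m; the calibration is good to about 2 mm. A picture is of the moment at which its call begins. There is no depth.
- robot.job_done(): hands the job in, once; it reports no verdict.
The state is a dict: "time": time; "joint_positions": joint angles; "joint_velocities": joint speeds; "joint_efforts": joint torques, N m; "position": TCP position; "eef_rot": TCP orientation; "wrist_force": force on the tool from outside, world axes, zero at the start; "ft_torque": the same for the moment, N m; "width": finger opening in m.
Only numpy, scipy, OpenCV 4.12 (cv2) and the standard library are available. Lean on these libraries where they do the work, as an engineer would, in place of code of your own. Each camera call takes 0.05 s, during which the arm holds its last target.

## Working session

There is one attempt and no reset: what is moved stays moved. The work goes in short steps, Python scripts to look and compute and a tool call to move; the robot and the scene stay as the last step left them, time stands still between calls to the robot, and variables do not carry over. Pictures are saved under pics/ and viewed, and the job is handed in when it is done.

Besides the shell and the picture viewer there is one more tool, called after "Call:" as name(argument=value, ...) on one line, values as JSON. play_rows: Moves the arm, as the interface text tells. Its arguments: {"type":"object","properties":{"rot":{"type":"array"},"delta_pos":{"type":"array"},"grip":{"type":"array"}},"required":["rot","delta_pos","grip"]}

```bash
ls; mkdir -p pics; python3 - <<'E'
from cell import robot
import cv2
s=robot.get_state(); print(s); print(robot.grip_depth)
for n in("scene","top"):
    f=robot.grab_frame(n); cv2.imwrite(f"pics/{n}0.png",f["color"][:,:,::-1]); print(f["intrinsics"],f["rvec"],f["tvec"])
E
```

```text
pics
{'time': 0.0, 'joint_positions': array([60.82068378, 33.92500843,  2.7679276 , 92.23745785, -1.9082975 ,
       54.01337772, -1.93068943]), 'joint_velocities': array([-0.13047136, -0.03767749, -0.02756682,  0.02097345, -0.0067569 ,
       -0.03600285,  0.00477856]), 'joint_efforts': array([ 3.92225566e-04, -5.48687446e+01,  1.54604148e+00, -1.98123908e+01,
        9.24476510e-03,  8.75050784e-03, -6.01827537e-06]), 'position': array([ 0.2924879 , -0.66246149,  0.23014339]), 'eef_rot': array([ 1.79992711e+02,  1.29511474e-01, -6.61737548e+01]), 'wrist_force': array([ 0.92244672,  0.08264881, -0.42100213]), 'ft_torque': array([-0.03796532,  0.08944993, -0.02108298]), 'width': 0.08521885702375227}
0.0187
[[480.97452186   0.         316.7483307 ]
 [  0.         480.97452186 235.58383325]
 [  0.           0.           1.        ]] [ 1.80569615  1.4405675  -0.75968057] [-0.150201   -0.21742615  1.50725376]
[[436.73037977   0.         317.15067348]
 [  0.         436.73037977 239.12266595]
 [  0.           0.           1.        ]] [ 2.13324991 -2.12370005  0.1552635 ] [0.04262079 0.58819297 1.02077559]
```

View pics/scene0.png

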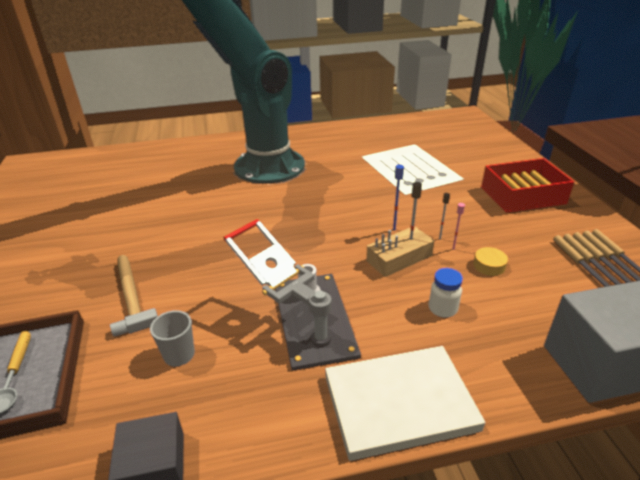

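View pics/top0.png

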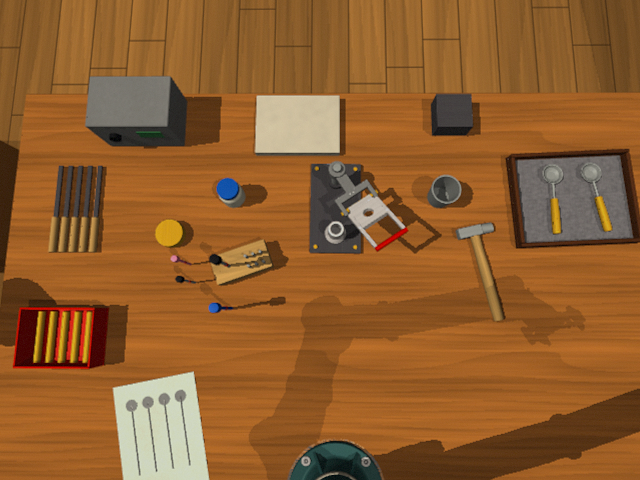

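```bash
cat > h.py <<'E'
import numpy as np, cv2
from cell import robot
def grab(n,save=None):
    f=robot.grab_frame(n)
    if save: cv2.imwrite(f"pics/{save}.png",f["color"][:,:,::-1])
    return f
def cam(f):
    R=cv2.Rodrigues(np.array(f["rvec"],float))[0]; t=np.array(f["tvec"],float).ravel(); return np.array(f["intrinsics"]),R,t
def ray(f,uv):
    K,R,t=cam(f); d=R.T@np.linalg.inv(K)@np.array([uv[0],uv[1],1.]); return -R.T@t,d/np.linalg.norm(d)
def onz(f,uv,z):
    c,d=ray(f,uv); return c+d*(z-c[2])/d[2]
def proj(f,P):
    K,R,t=cam(f); q=K@(R@np.array(P,float)+t); return q[:2]/q[2]
def tri(fs,uvs):
    A=np.zeros((3,3));b=np.zeros(3)
    for f,uv in zip(fs,uvs):
        c,d=ray(f,uv);M=np.eye(3)-np.outer(d,d);A+=M;b+=M@c
    X=np.linalg.solve(A,b); return X,[np.round(proj(f,X)-uv,1) for f,uv in zip(fs,uvs)]
def crop(f,x0,y0,w,h,s,name):
    im=f["color"][y0:y0+h,x0:x0+w,::-1]; cv2.imwrite(f"pics/{name}.png",cv2.resize(im,None,fx=s,fy=s,interpolation=cv2.INTER_CUBIC))
E
python3 - <<'E'
from h import *
f=grab("scene");g=grab("top")
crop(f,215,210,160,160,4,"s_stand");crop(f,350,150,130,130,4,"s_rack")
crop(g,300,145,120,120,5,"t_stand");crop(g,150,225,150,100,5,"t_rack")
print(ray(f,(320,240)),ray(g,(320,240)))
print(proj(g,[0.29,-.66,.23]))
E
```

```text
(array([ 1.35252086, -0.12293381,  0.70514038]), array([-0.78736451,  0.1638631 , -0.59431137])) (array([0.41458926, 0.02636139, 1.10326385]), array([ 0.16023848,  0.01114566, -0.9870154 ]))
[685.98958371 379.59956802]
```

View pics/s_stand.png

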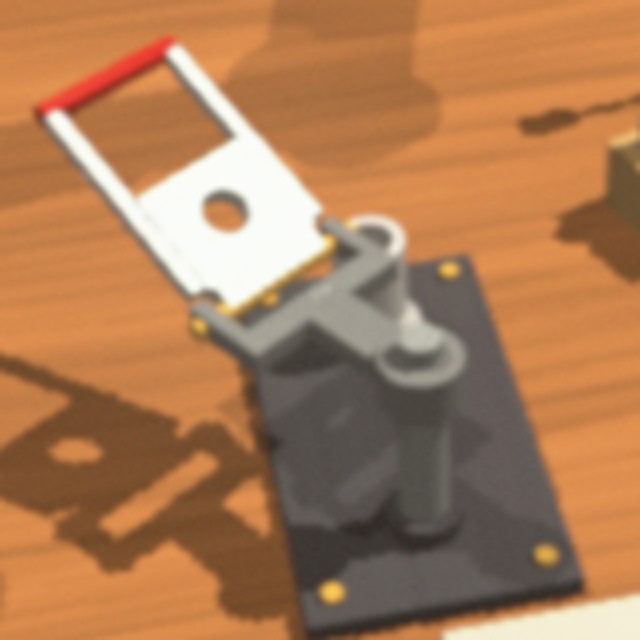

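View pics/t_stand.png

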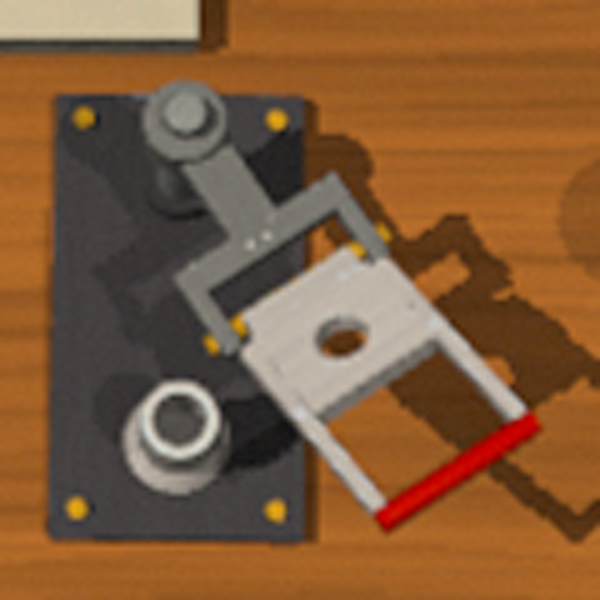

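View pics/s_rack.png

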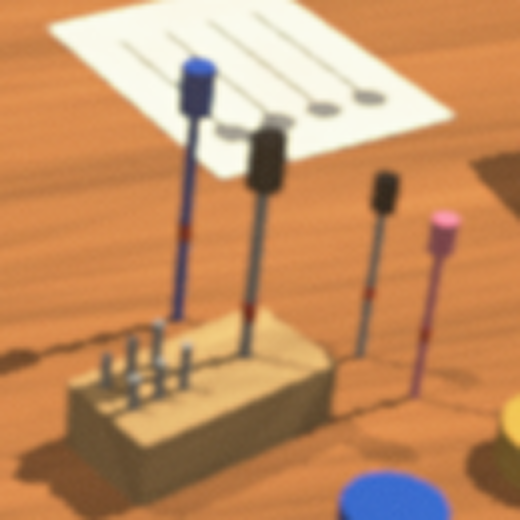

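View pics/t_rack.png

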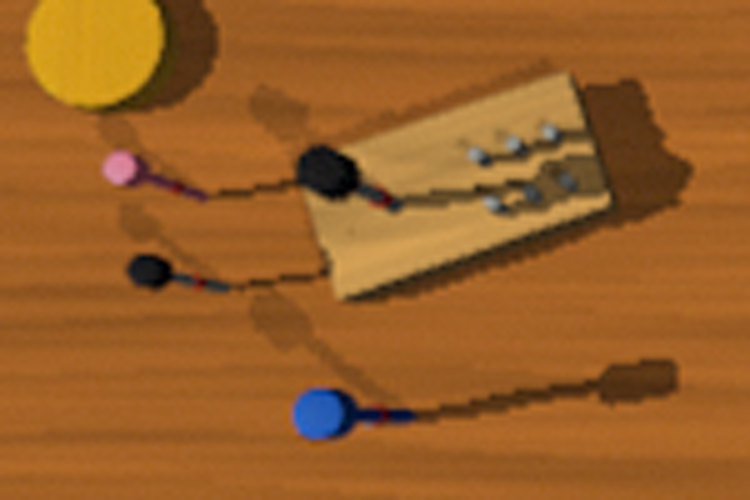

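```bash
cat >> h.py <<'E'
def full(u,v,x0,y0,s): return np.array([(u+.5)/s-.5+x0,(v+.5)/s-.5+y0])
def redends(f,box):
    x0,y0,x1,y1=box; im=f["color"].astype(int)[y0:y1,x0:x1]
    m=((im[...,0]>150)&(im[...,1]<60)&(im[...,2]<70)).astype(np.uint8)
    n,l,st,_=cv2.connectedComponentsWithStats(m); k=1+np.argmax(st[1:,4]); ys,xs=np.nonzero(l==k)
    (c,wh,a)=cv2.minAreaRect(np.stack([xs,ys],1).astype(np.float32)); b=cv2.boxPoints((c,wh,a))
    e=[(b[i]+b[(i+1)%4])/2 for i in range(4)]; L=[np.linalg.norm(b[i]-b[(i+1)%4]) for i in range(4)]
    i=int(np.argmin(L)); E=[e[i],e[(i+2)%4]]
    return [q+np.array([x0,y0]) for q in E], wh
E
python3 - <<'E'
from h import *
f=grab("scene");g=grab("top")
S=lambda u,v:full(u,v,215,210,4); T=lambda u,v:full(u,v,300,145,5)
ms=S(374,239);mt=T(181,421)
print("mouth",tri([f,g],[ms,mt]),onz(f,ms,.075),onz(g,mt,.075))
ps=S(420,336);pt=T(187,111)
print("post",tri([f,g],[ps,pt]),onz(f,ps,.13),onz(g,pt,.13))
for n,a in dict(c1=(57,96),c2=(304,96),c3=(49,541),c4=(304,541),s1=(84,118),s2=(277,120),s3=(77,508),s4=(276,510)).items(): print(n,onz(g,T(*a),.012))
for n,a in dict(s1=(450,270),s2=(546,555),s3=(333,593)).items(): print(n,onz(f,S(*a),.012))
es,w1=redends(f,(215,210,290,260)); et,w2=redends(g,(360,210,420,260)); print(es,w1,et,w2)
es=sorted(es,key=lambda p:-p[0]); et=sorted(et,key=lambda p:p[0])
for a,b in zip(es,et): print("bar",tri([f,g],[a,b]))
R=lambda u,v:full(u,v,350,150,4); Q=lambda u,v:full(u,v,150,225,5)
print("head",tri([f,g],[R(268,133),Q(324,172)]),onz(g,Q(324,172),.19))
hs=R(267,160);print("headmid",onz(f,hs,.174)); print("exit",onz(f,R(247,354),.045),onz(g,Q(393,206),.045))
for n,a in dict(a=(567,73),b=(610,204),c=(342,298),d=(305,160)).items(): print("rack",n,onz(g,Q(*a),.045))
for n,a in dict(blue=(322,414),sm=(150,270),pink=(122,168)).items(): print(n,onz(g,Q(*a),.19))
for n,p in dict(jar=(228,186),beak=(446,184),tin=(169,232)).items(): print(n,onz(g,p,.08))
for n,p in dict(blue=(399,230),sm=(440,238.5),pink=(453.5,249)).items(): print(n,"bottom",onz(f,p,0.))
E
```

```text
mouth (array([0.60931793, 0.00292423, 0.07466256]), [array([-1.3,  0.1]), array([-1.1, -0.2])]) [0.61014105 0.00551462 0.075     ] [6.08805734e-01 2.77466235e-04 7.50000000e-02]
post (array([ 7.44749025e-01, -2.58418149e-04,  1.30621166e-01]), [array([-0.6,  0. ]), array([-0.4, -0.1])]) [0.74423237 0.00087094 0.13      ] [ 0.74477691 -0.00126428  0.13      ]
c1 [0.79294976 0.06311864 0.012     ]
c2 [ 0.79294904 -0.06547422  0.012     ]
c3 [0.55898509 0.06524436 0.012     ]
c4 [ 0.55945049 -0.06309841  0.012     ]
s1 [0.78100753 0.04896345 0.012     ]
s2 [ 0.77994361 -0.05133619  0.012     ]
s3 [0.57584579 0.05123891 0.012     ]
s4 [ 0.57516408 -0.04915857  0.012     ]
s1 [0.57168484 0.05368263 0.012     ]
s2 [0.77769385 0.0510144  0.012     ]
s3 [ 0.77693084 -0.04912681  0.012     ]
[array([254.27692413, 223.48461533]), array([231.33846283, 236.59230804])] (2.1085901260375977, 26.419395446777344) [array([375.42926788, 248.663414  ]), array([406.65122223, 228.46097755])] (3.950918674468994, 37.188018798828125)
bar (array([ 0.54838183, -0.08626199,  0.16245405]), [array([1.4, 0. ]), ar
[... 208 characters left out ...]
) [0.52150061 0.2595402  0.19      ]
headmid [0.52080256 0.26407256 0.174     ]
exit [0.52142611 0.26524334 0.045     ] [0.52191815 0.26201096 0.045     ]
rack a [0.58795187 0.17861551 0.045     ]
rack b [0.52333476 0.1559311  0.045     ]
rack c [0.47706459 0.28508121 0.045     ]
rack d [0.54435309 0.30617336 0.045     ]
blue [0.42051007 0.25590792 0.19      ]
sm [0.47982675 0.33108329 0.19      ]
pink [0.52287105 0.34546812 0.19      ]
jar [0.71306176 0.26230837 0.08      ]
beak [ 0.71853909 -0.26543254  0.08      ]
tin [0.59899694 0.39969762 0.08      ]
blue bottom [0.42474822 0.274248   0.        ]
sm bottom [0.48300561 0.35889709 0.        ]
pink bottom [0.52987664 0.37247335 0.        ]
```

```bash
cat >> h.py <<'E'
from scipy.spatial.transform import Rotation as Ro
def go(cmd,tgts):
    """cmd=(x,y,z,yaw) commanded; tgts list of same; prints delta_pos & rot in tool frame"""
    R0=Ro.from_euler('xyz',[180,0,cmd[3]],degrees=True)
    for t in tgts:
        d=R0.inv().apply(np.array(t[:3])-np.array(cmd[:3]))
        print("dpos",np.round(d,4).tolist(),"rotz",round(-np.deg2rad(t[3]-cmd[3]),4))
def barp(s,t,post=(0.7447,0.0003),yaw=-0.011):
    phi=s+yaw; r=.095+.13*np.cos(t)
    return (post[0]-r*np.cos(phi),post[1]-r*np.sin(phi),.106+.13*np.sin(t),np.rad2deg(phi))
E
python3 - <<'E'
from h import *
print(barp(.595,.5))
go((.293,-.663,.231,-66.17),[(.57,-.115,.26,33.4)])
E
```

```text
(np.float64(0.5702673275384538), np.float64(-0.11498263763984974), np.float64(0.1683253200185464), np.float64(33.46073523564007))
dpos [-0.3894, -0.4748, -0.029] rotz -1.7378
```

Call:
play_rows(rot=[[0, 0, -0.07], [0, 0, -0.14], [0, 0, -0.22], [0, 0, -0.29], [0, 0, -0.36], [0, 0, -0.43], [0, 0, -0.51], [0, 0, -0.58], [0, 0, -0.65], [0, 0, -0.72], [0, 0, -0.8], [0, 0, -0.87]], delta_pos=[[-0.016, -0.02, -0.01], [-0.032, -0.04, -0.02], [-0.049, -0.059, -0.03], [-0.065, -0.079, -0.03], [-0.081, -0.099, -0.03], [-0.097, -0.119, -0.03], [-0.114, -0.138, -0.03], [-0.13, -0.158, -0.03], [-0.146, -0.178, -0.03], [-0.162, -0.198, -0.03], [-0.179, -0.218, -0.03], [-0.195, -0.237, -0.03]], grip=[0, 0, 0, 0, 0, 0, 0, 0, 0, 0, 0, 0])

```text
time: 1.3
position: [0.432, -0.3868, 0.2613]
eef_rot: [-180.0, -0.0, -15.9]
wrist_force: [-0.1, 0.0, -0.2]
width: 0.0427
```

```bash
python3 - <<'E'
from h import *
R0=Ro.from_euler('xyz',[180,0,-66.17],degrees=True)
p=np.array([.293,-.663,.231])+R0.apply([-.195,-.237,-.03]); cmd=(*p,-66.17+np.rad2deg(.87)); print(cmd)
s=robot.get_state();print(s['time'],s['position'],s['eef_rot'],s['width'])
go(cmd,[(.57,-.115,.26,33.4)])
E
```

```text
(np.float64(0.4310105934567632), np.float64(-0.38887032978221414), np.float64(0.261), np.float64(-16.32267182361838))
1.3 [ 0.4320149  -0.38681409  0.26134479] [-1.79992264e+02 -8.71279462e-03 -1.59416531e+01] 0.04266510156358602
dpos [0.0564, -0.3019, 0.001] rotz -0.8678
```

Call:
play_rows(rot=[[0, 0, -0.08], [0, 0, -0.16], [0, 0, -0.24], [0, 0, -0.32], [0, 0, -0.4], [0, 0, -0.48], [0, 0, -0.56], [0, 0, -0.64], [0, 0, -0.71], [0, 0, -0.79], [0, 0, -0.865], [0, 0, -0.865]], delta_pos=[[0.005, -0.028, 0], [0.01, -0.055, 0], [0.016, -0.083, 0], [0.021, -0.11, 0], [0.026, -0.138, 0], [0.031, -0.165, 0], [0.036, -0.193, 0], [0.042, -0.22, 0], [0.047, -0.248, 0], [0.052, -0.275, 0], [0.056, -0.3, 0], [0.056, -0.3, 0]], grip=[0, 0, 0, 0, 0, 0, 0, 0, 0, 0, 0, 0])

```text
time: 2.3
position: [0.5718, -0.1088, 0.262]
eef_rot: [-179.9, -0.3, 34.0]
wrist_force: [-0.5, 0.5, -0.0]
width: 0.0427
```

```bash
python3 - <<'E'
from h import *
s=robot.get_state();print(s['time'],s['position'],s['eef_rot'],s['width'])
f=grab("scene");g=grab("top")
crop(f,195,120,180,180,4,"s1");crop(g,300,120,160,140,5,"t1")
E
```

```text
2.3 [ 0.57176368 -0.10878434  0.26198817] [-179.8990245    -0.31818974   34.0028656 ] 0.042685299023504944
```

View pics/s1.png

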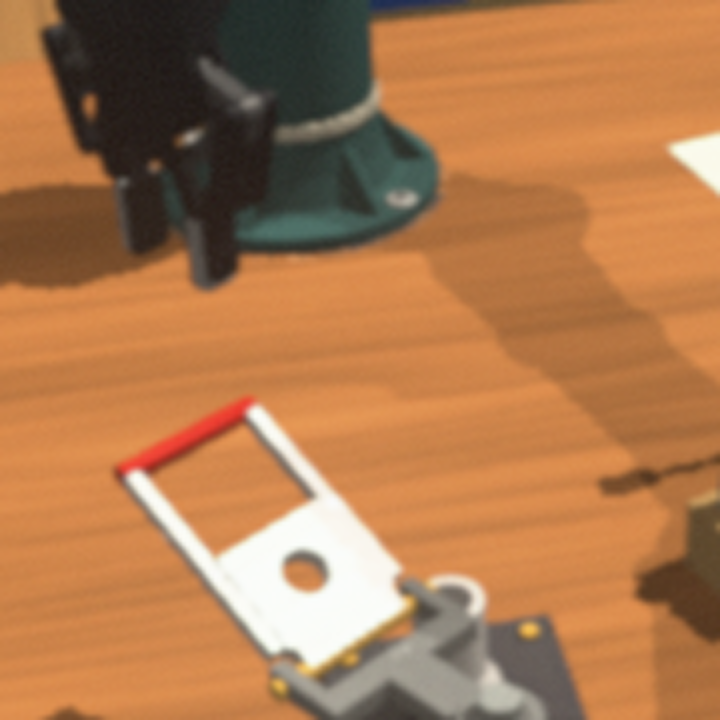

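View pics/t1.png

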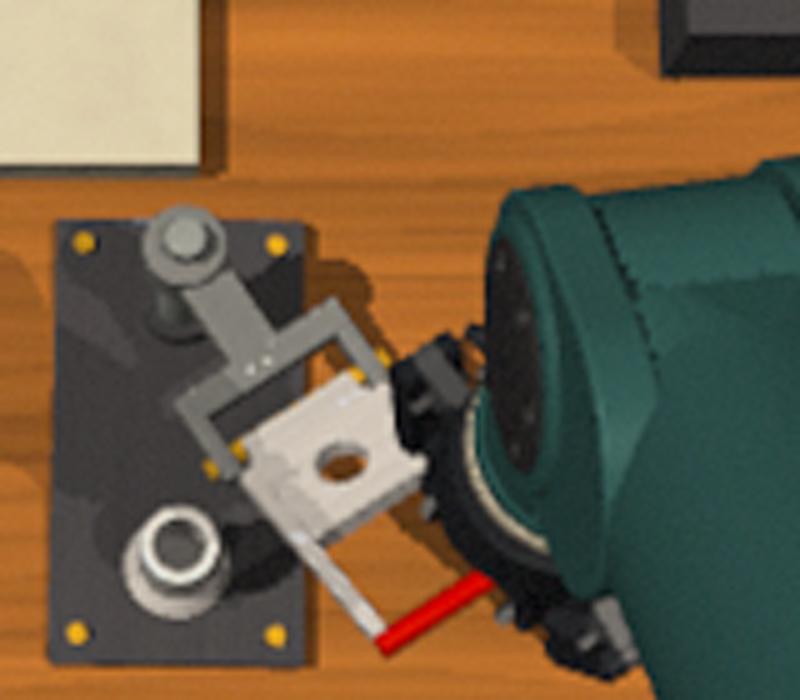

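Call:
play_rows(rot=[[0, 0, 0.01], [0, 0, 0.01], [0, 0, 0.01]], delta_pos=[[0, 0, 0], [0, 0, 0], [0, 0, 0]], grip=[0, 0, 0])

```text
time: 2.65
position: [0.5684, -0.1184, 0.2611]
eef_rot: [180.0, 0.1, 32.5]
wrist_force: [0.2, -0.5, 0.1]
width: 0.0429
```

```bash
python3 - <<'E'
from h import *
s=robot.get_state();print(s['time'],s['position'],s['eef_rot'],s['joint_velocities'].round(2))
c=(*s['position'],s['eef_rot'][2])
go(c,[(.5703,-.115,.149,33.4)])
E
```

```text
2.65 [ 0.56837531 -0.11836259  0.26114489] [1.79976875e+02 5.64489207e-02 3.25333617e+01] [ 0.1   0.03 -0.29 -0.14 -0.04 -0.06  0.2 ]
dpos [0.0034, -0.0018, 0.1121] rotz -0.0151
```

Call:
play_rows(rot=[[0, 0, -0.015], [0, 0, -0.015], [0, 0, -0.015], [0, 0, -0.015], [0, 0, -0.015], [0, 0, -0.015], [0, 0, -0.015], [0, 0, -0.015], [0, 0, -0.015], [0, 0, -0.015]], delta_pos=[[0.003, -0.002, 0.01], [0.003, -0.002, 0.024], [0.003, -0.002, 0.038], [0.003, -0.002, 0.052], [0.003, -0.002, 0.066], [0.003, -0.002, 0.08], [0.003, -0.002, 0.094], [0.003, -0.002, 0.106], [0.003, -0.002, 0.112], [0.003, -0.002, 0.112]], grip=[0, 0, 0, 0, 0, 0, 0, 0, 0, 0])

```text
time: 3.48
position: [0.5692, -0.1137, 0.1475]
eef_rot: [-179.9, 0.1, 33.5]
wrist_force: [0.2, -0.0, -0.4]
width: 0.0423
```

```bash
python3 - <<'E'
from h import *
s=robot.get_state();print(s['time'],s['position'],s['eef_rot'],s['wrist_force'],s['joint_velocities'].round(2))
f=grab("scene");g=grab("top")
crop(f,195,150,150,150,5,"s2");crop(g,300,140,160,120,5,"t2")
E
```

```text
3.4833 [ 0.56915597 -0.11371909  0.14751029] [-1.79872855e+02  1.40806720e-01  3.35212640e+01] [ 0.16836639 -0.01478845 -0.39229672] [ 0.21 -1.46 -0.68 -1.27 -0.59  1.05  0.49]
```

View pics/s2.png

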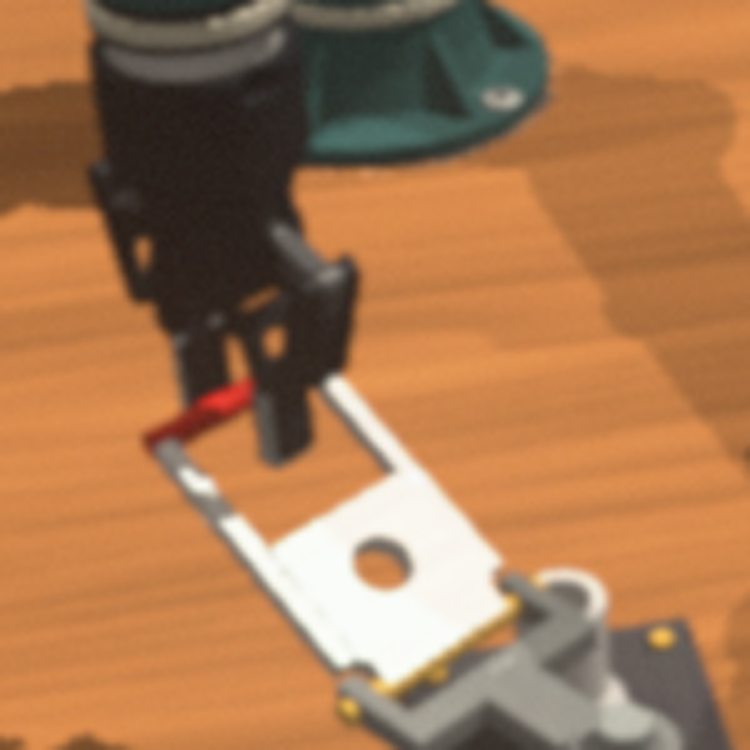

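View pics/t2.png

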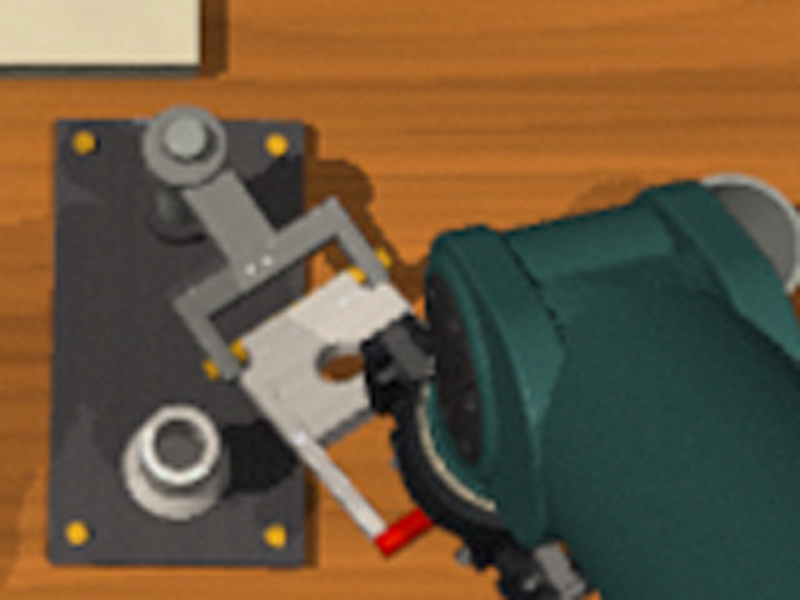

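Call:
play_rows(rot=[[0, 0, 0], [0, 0, 0], [0, 0, 0], [0, 0, 0], [0, 0, 0]], delta_pos=[[0, 0, 0], [0, 0, 0], [0, 0, 0], [0, 0, 0], [0, 0, 0]], grip=[0.4, 0.6, 0.8, 0.8, 0.8])

```text
time: 4.0
position: [0.5687, -0.1152, 0.1496]
eef_rot: [180.0, 0.2, 33.5]
wrist_force: [-5.2, -2.8, 4.4]
width: 0.0098
```

```bash
python3 - <<'E'
from h import *
s=robot.get_state();print(s['time'],s['position'],s['eef_rot'],s['wrist_force'],s['width'])
z=s['position'][2]
c=(*s['position'],s['eef_rot'][2])
s0,t0=.595,.5
G=[ (lambda b:(b[0],b[1],b[2]-.0187,b[3]))(barp(s0*(1-k),t0*(1-k))) for k in np.linspace(0,1,25)]
print(G[0]); go(c,G[1:13])
E
```

```text
4.0 [ 0.56865915 -0.11518749  0.14963577] [179.9924422    0.23335739  33.46947719] [-5.22050325 -2.80557449  4.36302535] 0.009773940821875146
(np.float64(0.5702673275384538), np.float64(-0.11498263763984974), np.float64(0.1496253200185464), np.float64(33.46073523564007))
dpos [0.0002, -0.0045, 0.0024] rotz 0.0249
dpos [-0.0008, -0.0098, 0.0048] rotz 0.0497
dpos [-0.0016, -0.0151, 0.0073] rotz 0.0745
dpos [-0.0023, -0.0205, 0.0097] rotz 0.0993
dpos [-0.0028, -0.0259, 0.0122] rotz 0.1241
dpos [-0.003, -0.0313, 0.0147] rotz 0.1489
dpos [-0.0031, -0.0367, 0.0173] rotz 0.1737
dpos [-0.003, -0.0422, 0.0198] rotz 0.1985
dpos [-0.0027, -0.0477, 0.0224] rotz 0.2233
dpos [-0.0022, -0.0531, 0.025] rotz 0.2481
dpos [-0.0016, -0.0586, 0.0276] rotz 0.2729
dpos [-0.0007, -0.0641, 0.0302] rotz 0.2977
```

Call:
play_rows(rot=[[0, 0, 0.025], [0, 0, 0.05], [0, 0, 0.075], [0, 0, 0.1], [0, 0, 0.124], [0, 0, 0.149], [0, 0, 0.174], [0, 0, 0.198], [0, 0, 0.223], [0, 0, 0.248], [0, 0, 0.273], [0, 0, 0.298]], delta_pos=[[0, -0.0045, 0.0024], [-0.001, -0.0098, 0.0048], [-0.0016, -0.0151, 0.0073], [-0.0023, -0.0205, 0.0097], [-0.0028, -0.0259, 0.0122], [-0.003, -0.0313, 0.0147], [-0.0031, -0.0367, 0.0173], [-0.003, -0.0422, 0.0198], [-0.0027, -0.0477, 0.0224], [-0.0022, -0.0531, 0.025], [-0.0016, -0.0586, 0.0276], [-0.0007, -0.0641, 0.0302]], grip=[0.8, 0.8, 0.8, 0.8, 0.8, 0.8, 0.8, 0.8, 0.8, 0.8, 0.8, 0.8])

```text
time: 5.0
position: [0.5325, -0.0614, 0.1192]
eef_rot: [180.0, 0.2, 16.3]
wrist_force: [-5.0, -1.8, 3.7]
width: 0.0099
```

```bash
python3 - <<'E'
from h import *
s=robot.get_state();print(s['time'],s['position'],s['eef_rot'],s['wrist_force'],s['width'])
s0,t0=.595,.5
G=[ (lambda b:(b[0],b[1],b[2]-.0187,b[3]))(barp(s0*(1-k),t0*(1-k))) for k in np.linspace(0,1,25)]
print(G[12]); go(G[12],G[13:])
f=grab("scene");g=grab("top")
crop(f,195,150,150,150,4,"s3");crop(g,280,140,160,120,5,"t3")
E
```

```text
5.0 [ 0.53250067 -0.06135644  0.11924227] [179.96327373   0.18909094  16.33962138] [-4.9741565  -1.81286242  3.73781644] 0.009894268977539226
(np.float64(0.5327479152883474), np.float64(-0.06214215924046042), np.float64(0.119462514703088), np.float64(16.415240830498085))
dpos [-0.0006, -0.0055, 0.0026] rotz 0.0248
dpos [-0.001, -0.011, 0.0053] rotz 0.0496
dpos [-0.0011, -0.0165, 0.0079] rotz 0.0744
dpos [-0.0011, -0.0221, 0.0106] rotz 0.0992
dpos [-0.0009, -0.0276, 0.0133] rotz 0.124
dpos [-0.0006, -0.0332, 0.016] rotz 0.1488
dpos [0.0, -0.0387, 0.0186] rotz 0.1735
dpos [0.0008, -0.0442, 0.0213] rotz 0.1983
dpos [0.0018, -0.0497, 0.024] rotz 0.2231
dpos [0.0029, -0.0552, 0.0267] rotz 0.2479
dpos [0.0043, -0.0606, 0.0295] rotz 0.2727
dpos [0.0058, -0.066, 0.0322] rotz 0.2975
```

View pics/s3.png

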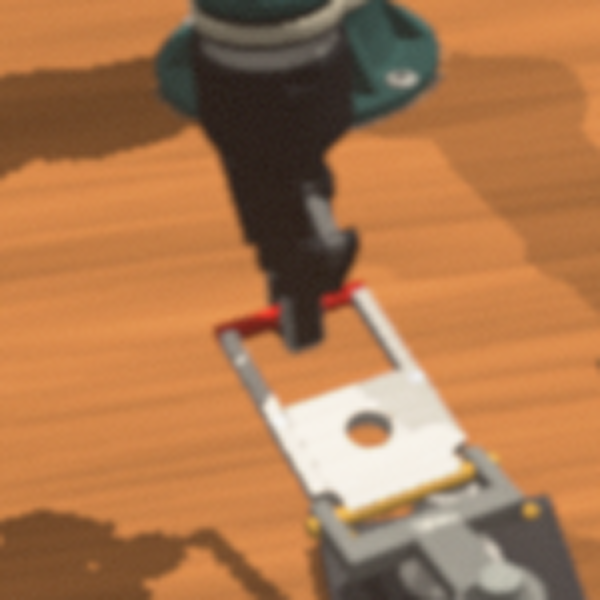

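View pics/t3.png

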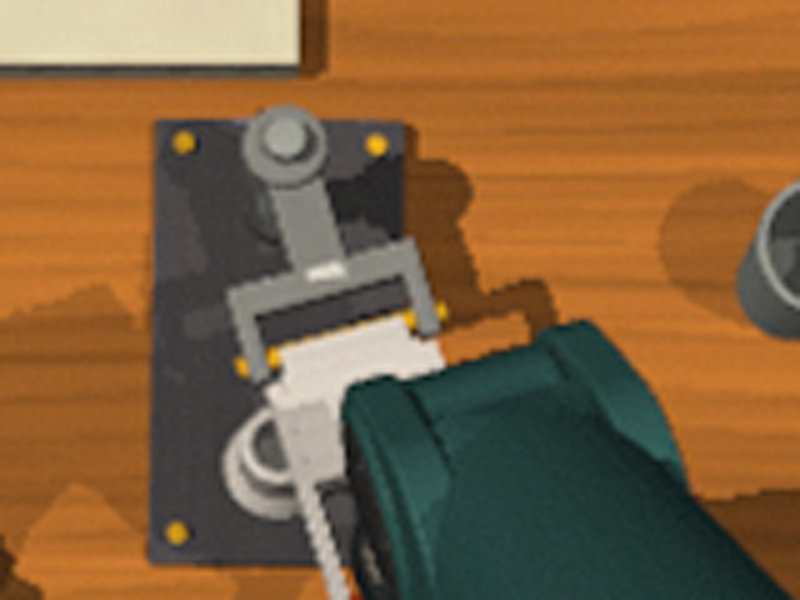

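Call:
play_rows(rot=[[0, 0, 0.025], [0, 0, 0.05], [0, 0, 0.074], [0, 0, 0.099], [0, 0, 0.124], [0, 0, 0.149], [0, 0, 0.174], [0, 0, 0.198], [0, 0, 0.223], [0, 0, 0.248], [0, 0, 0.273], [0, 0, 0.2975]], delta_pos=[[-0.0006, -0.0055, 0.0026], [-0.001, -0.011, 0.0053], [-0.0011, -0.0165, 0.0079], [-0.0011, -0.0221, 0.0106], [-0.0009, -0.0276, 0.0133], [-0.0006, -0.0332, 0.016], [0, -0.0387, 0.0186], [0.0008, -0.0442, 0.0213], [0.0018, -0.0497, 0.024], [0.0029, -0.0552, 0.0267], [0.0043, -0.0606, 0.0295], [0.0058, -0.066, 0.0322]], grip=[0.8, 0.8, 0.8, 0.8, 0.8, 0.8, 0.8, 0.8, 0.8, 0.8, 0.8, 0.8])

```text
time: 6.1
position: [0.5205, 0.0045, 0.087]
eef_rot: [180.0, 0.1, -0.6]
wrist_force: [-4.1, -1.6, 3.8]
width: 0.0096
```

Call:
play_rows(rot=[[0, 0, 0], [0, 0, 0], [0, 0, 0]], delta_pos=[[0, 0, 0], [0, 0, 0], [0, 0, 0]], grip=[0.8, 0.8, 0.8])

```text
time: 6.35
position: [0.5205, 0.0048, 0.0867]
eef_rot: [-180.0, 0.1, -0.5]
wrist_force: [-3.1, 1.1, -0.7]
width: 0.0095
```

```bash
python3 - <<'E'
from h import *
s=robot.get_state();print(s['time'],s['position'],s['eef_rot'],s['wrist_force'],s['width'])
f=grab("scene");g=grab("top")
crop(f,215,170,150,150,5,"s4");crop(g,280,140,120,120,5,"t4")
E
```

```text
6.35 [0.52053382 0.00483109 0.08670307] [-1.79965647e+02  7.95326264e-02 -5.17176034e-01] [-3.05473443  1.11420573 -0.70216091] 0.009548498701808891
```

View pics/s4.png

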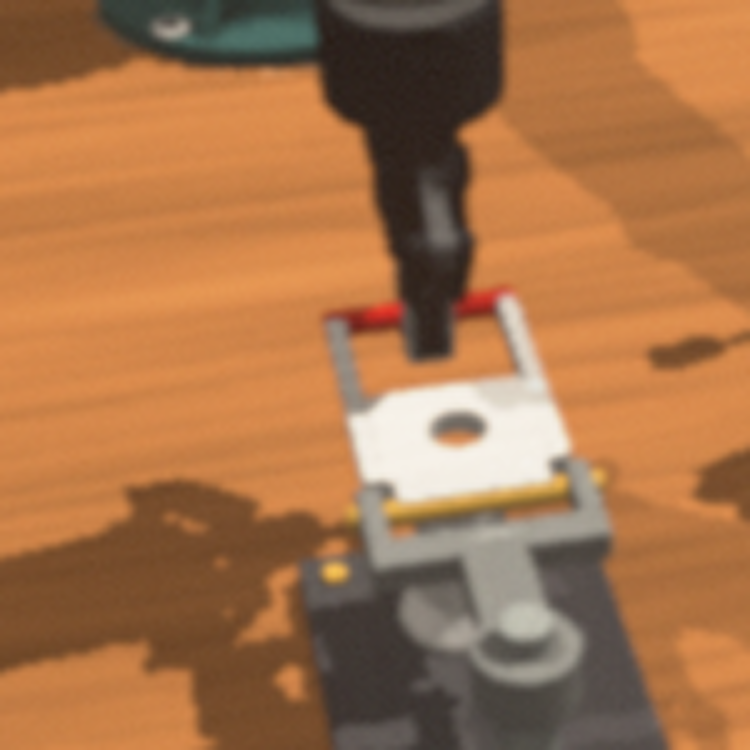

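View pics/t4.png

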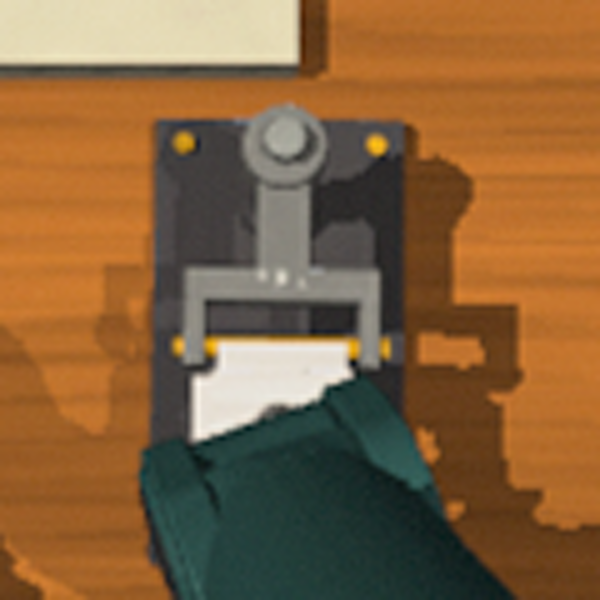

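Call:
play_rows(rot=[[0, 0, 0], [0, 0, 0], [0, 0, 0], [0, 0, 0], [0, 0, 0], [0, 0, 0], [0, 0, 0], [0, 0, 0], [0, 0, 0], [0, 0, 0], [0, 0, 0], [0, 0, 0]], delta_pos=[[0, 0, 0], [0, 0, 0], [0, 0, 0], [0, 0, -0.01], [0, 0, -0.03], [0, 0, -0.055], [0, 0, -0.08], [0, -0.03, -0.11], [0, -0.06, -0.135], [0, -0.09, -0.155], [0, -0.12, -0.165], [0, -0.14, -0.165]], grip=[0.4, 0, 0, 0, 0, 0, 0, 0, 0, 0, 0, -0.2])

```text
time: 7.45
position: [0.5251, 0.1488, 0.2566]
eef_rot: [-179.8, -0.5, -0.5]
wrist_force: [0.5, 0.6, -0.4]
width: 0.051
```

```bash
python3 - <<'E'
from h import *
s=robot.get_state();print(s['time'],s['position'],s['eef_rot'],s['wrist_force'],s['width'])
f=grab("scene");g=grab("top")
crop(f,235,190,120,160,5,"s5");crop(g,290,150,100,140,5,"t5")
crop(f,0,0,640,480,1,"s5f");crop(g,0,0,640,480,1,"t5f")
E
```

```text
7.45 [0.52512869 0.14875556 0.25655194] [-179.75021757   -0.50644259   -0.45763275] [ 0.52397142  0.56185922 -0.38288332] 0.05097789041221265
```

View pics/s5.png

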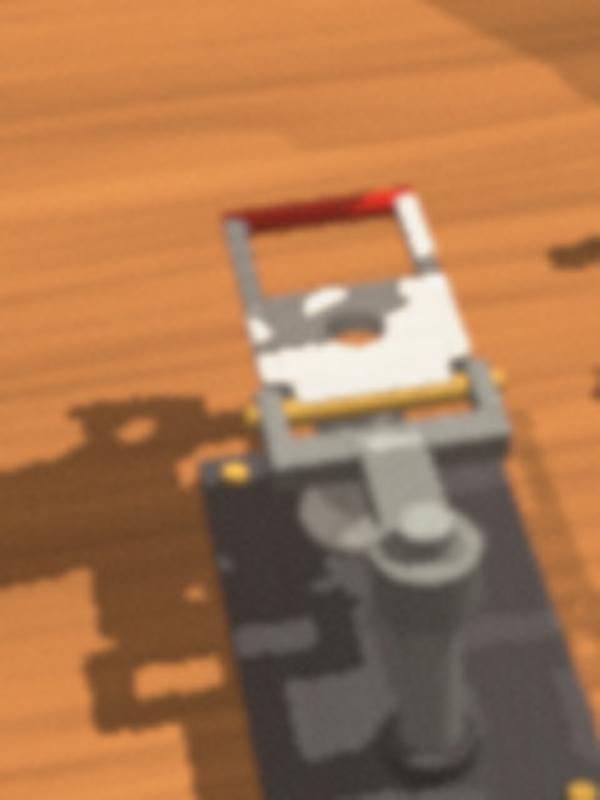

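View pics/t5.png

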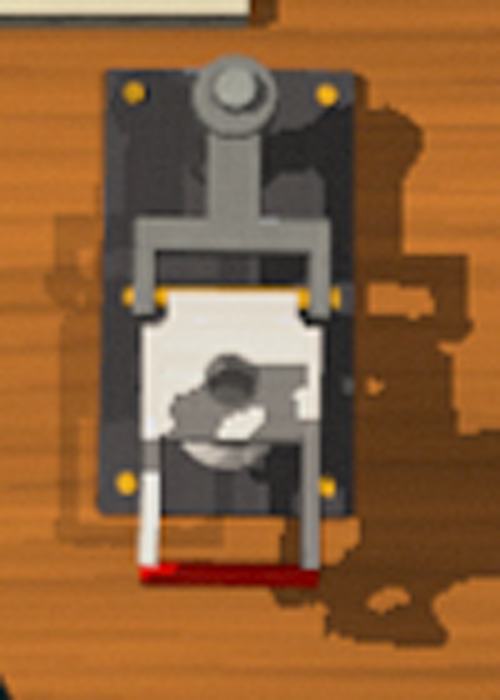

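View pics/s5f.png

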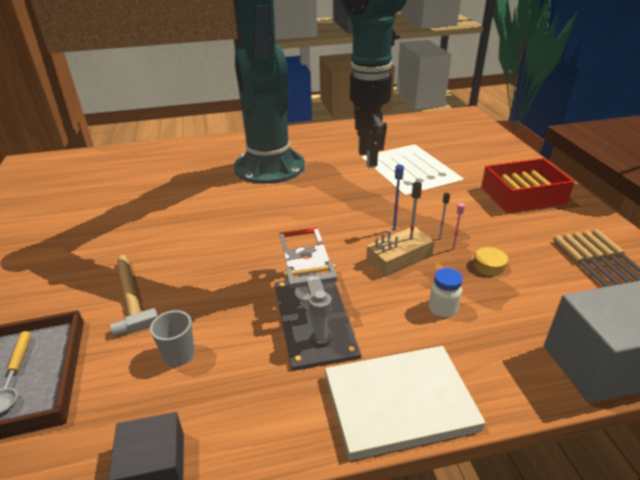

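```bash
python3 - <<'E'
from h import *
f=grab("scene");g=grab("top")
def red(F,box):
    x0,y0,x1,y1=box; im=F["color"].astype(int)[y0:y1,x0:x1]
    m=((im[...,0]>80)&(im[...,1]<im[...,0]*.3)&(im[...,2]<im[...,0]*.35)); ys,xs=np.nonzero(m)
    (c,wh,a)=cv2.minAreaRect(np.stack([xs,ys],1).astype(np.float32)); b=cv2.boxPoints((c,wh,a))+[x0,y0]
    L=[np.linalg.norm(b[i]-b[(i+1)%4]) for i in range(4)]; i=int(np.argmin(L))
    E=sorted([tuple((b[i]+b[(i+1)%4])/2),tuple((b[(i+2)%4]+b[(i+3)%4])/2)]); return E,wh,len(xs)
a=red(f,(270,220,330,245)); b=red(g,(310,255,362,275)); print(a,b)
for p,q in zip(a[0],b[0][::-1]): pass
# scene left = y negative ; top left = y positive
X1=tri([f,g],[a[0][0],b[0][1]]);X2=tri([f,g],[a[0][1],b[0][0]]);print(X1,X2); m=(X1[0]+X2[0])/2; print("mid",m)
S=lambda u,v:full(u,v,235,190,5); T=lambda u,v:full(u,v,290,150,5)
for nm,q in dict(f=[onz(f,p,.106) for p in a[0]],g=[onz(g,p,.106) for p in b[0]]).items(): print(nm,q)
# hole masks
for nm,F,c,o in(("s",f,S(357,324),.112),("t",g,T(231,378),.112)): print(nm,onz(F,c,o))
print("hole tri",tri([f,g],[S(357,324),T(231,378)]))
print("pinT",onz(g,T(129,296),.106),onz(g,T(335,297),.106)); print("pinS",onz(f,S(250,414),.106),onz(f,S(500,376),.106))
print("pintri",tri([f,g],[S(250,414),T(335,297)]),tri([f,g],[S(500,376),T(129,296)]))
print("post",onz(g,T(236,87),.13),onz(f,S(427,520),.13)); 
for a_ in[(134,92),(327,95),(127,483),(327,487)]: print("screw",onz(g,T(*a_),.012))
print("screwS",onz(f,S(236,471),.012),onz(f,S(582,791),.012))
crop(f,270,225,70,50,10,"s5z");crop(g,310,205,50,65,10,"t5z")
E
```

```text
([(np.float64(306.0), np.float64(230.0)), (np.float64(312.0), np.float64(230.0))], (2.0, 6.0), 17) ([(np.float64(318.006103515625), np.float64(263.8168706893921)), (np.float64(353.0338592529297), np.float64(264.9844617843628))], (35.047210693359375, 4.297613620758057), 146)
(array([ 0.52325992, -0.00948077,  0.11647223]), [array([-13.5,  -0.1]), array([-12.4,  -2.5])]) (array([0.52037123, 0.03759164, 0.10650008]), [array([ 2. , -0.1]), array([1.9, 0.3])])
mid [0.52181558 0.01405544 0.11148615]
f [array([0.51603685, 0.02077084, 0.106     ]), array([0.51916638, 0.03335758, 0.106     ])]
g [array([0.52114851, 0.04192883, 0.106     ]), array([ 0.5187905 , -0.03827165,  0.106     ])]
s [0.60719528 0.00299968 0.112     ]
t [0.61028147 0.00120712 0.112     ]
hole tri (array([0.60993861, 0.0018916 , 0.11426045]), [array([-0.3,  0. ]), array([-0.3, -0. ])])
pinT [0.65046508 0.04874962 0.106     ] [ 0.65016516 -0.0475745   0.106     ]
pinS [ 0.64480635 -0.04662754  0.106     ] [0.64529711 0.05231854 0.106     ]
pintri (array([ 0.64927923, -0.04720181,  0.10980125]), [array([-0.,  0.]), array([-0., -0.])]) (array([0.64979303, 0.0499046 , 0.10992542]), [array([-0.6,  0.1]), array([-0.5, -0.1])])
post [ 0.74429346 -0.00079985  0.13      ] [0.74432356 0.00152176 0.13      ]
screw [0.78154947 0.04896678 0.012     ]
screw [ 0.77994361 -0.05133619  0.012     ]
screw [0.57584579 0.05123891 0.012     ]
screw [ 0.57414651 -0.04965392  0.012     ]
screwS [ 0.56996307 -0.04658102  0.012     ] [0.77631729 0.05115637 0.012     ]
```

View pics/s5z.png

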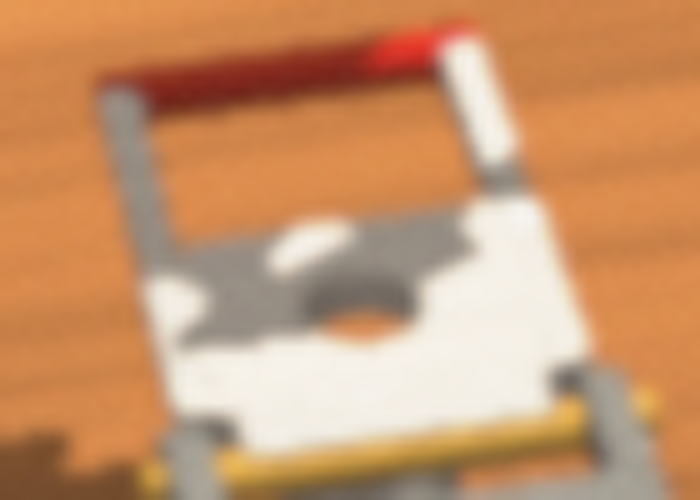

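View pics/t5z.png

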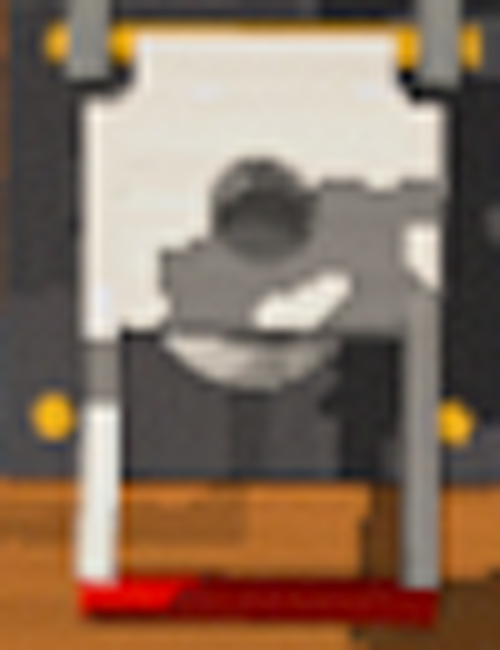

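```bash
python3 - <<'E'
from h import *
f=grab("scene");g=grab("top")
S=lambda u,v:full(u,v,270,225,10); T=lambda u,v:full(u,v,310,205,10)
# bar ends outer: scene left (y-), right (y+)
for a,b in (((100,92),(438,606)),((488,38),(82,597)),((295,65),(260,602))): print("bar",tri([f,g],[S(*a),T(*b)]))
for a,b in (((148,482),(478,46)),((655,405),(50,43)),((402,440),(264,44))): print("pin",tri([f,g],[S(*a),T(*b)]))
print("hole",tri([f,g],[S(360,305),T(261,211)]))
print("platecorner",tri([f,g],[S(175,248),T(400,333)]), tri([f,g],[S(530,198),T(120,333)]))
E
```

```text
bar (array([ 0.51833785, -0.03803463,  0.1078    ]), [array([-0.4,  0. ]), array([-0.4, -0.1])])
bar (array([0.52026115, 0.04479243, 0.1089655 ]), [array([-1.1,  0.1]), array([-1. , -0.2])])
bar (array([0.51917899, 0.00337853, 0.10828347]), [array([-0.8,  0. ]), array([-0.7, -0.1])])
pin (array([ 0.64918447, -0.04836499,  0.10905521]), [array([-0.4,  0. ]), array([-0.3, -0. ])])
pin (array([0.64976688, 0.05137242, 0.10904742]), [array([-0.4,  0. ]), array([-0.3, -0.1])])
pin (array([0.64939298, 0.00135584, 0.10982036]), [array([-0.3,  0. ]), array([-0.3, -0. ])])
hole (array([0.60920436, 0.00162527, 0.11214215]), [array([-0.,  0.]), array([-0., -0.])])
platecorner (array([ 0.58082513, -0.03070867,  0.11121092]), [array([ 0.2, -0. ]), array([0.1, 0. ])]) (array([0.58143175, 0.03826613, 0.11153922]), [array([-2.1,  0.1]), array([-1.8, -0.4])])
```

```bash
python3 - <<'E'
from h import *
s=robot.get_state();print(s['time'],s['position'],s['eef_rot'],s['wrist_force'],s['width'])
c=(*s['position'],s['eef_rot'][2])
go(c,[(.5216,.2615,.25,0)])
E
```

```text
7.75 [0.522798   0.14256157 0.251855  ] [ 1.79931844e+02  1.43117629e-02 -7.20573885e-01] [ 0.30353901 -0.58802463 -0.47784114] 0.05103446320708144
dpos [-0.0027, -0.1189, 0.0019] rotz -0.0126
```

Call:
play_rows(rot=[[0, 0, 0], [0, 0, 0], [0, 0, 0], [0, 0, 0], [0, 0, 0], [0, 0, 0], [0, 0, 0], [0, 0, 0], [0, 0, 0]], delta_pos=[[-0.001, -0.015, 0], [-0.001, -0.035, 0], [-0.001, -0.055, 0], [-0.001, -0.075, 0], [-0.001, -0.095, 0], [-0.001, -0.11, 0], [-0.001, -0.119, 0], [-0.001, -0.119, 0], [-0.001, -0.119, 0]], grip=[-0.2, -0.2, -0.2, -0.2, -0.2, -0.2, -0.2, -0.2, -0.2])

```text
time: 8.5
position: [0.5231, 0.2623, 0.2516]
eef_rot: [179.9, 0.0, -0.6]
wrist_force: [-0.6, -0.2, 0.3]
width: 0.0511
```

```bash
python3 - <<'E'
from h import *
s=robot.get_state();print(s['time'],s['position'],s['eef_rot'],s['wrist_force'],s['width'])
f=grab("scene");g=grab("top")
crop(f,330,100,150,150,4,"s6");crop(g,130,200,160,120,4,"t6")
s=robot.get_state();print(s['time'],s['position'],s['eef_rot'])
E
```

```text
8.5 [0.52307668 0.2623184  0.25156294] [ 1.79928694e+02  3.60476524e-02 -6.29744902e-01] [-0.5826748  -0.17186643  0.32333677] 0.051055045305330435
8.6 [0.52323527 0.26137208 0.25164193] [ 1.79906253e+02  2.53650282e-02 -7.19075869e-01]
```

View pics/s6.png

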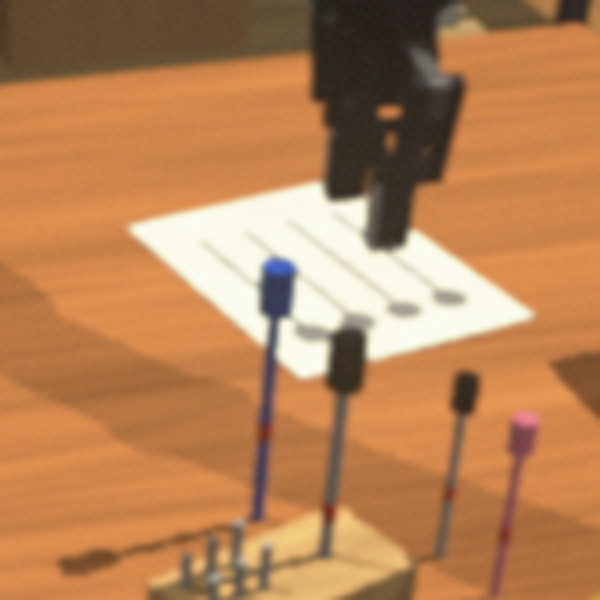

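View pics/t6.png

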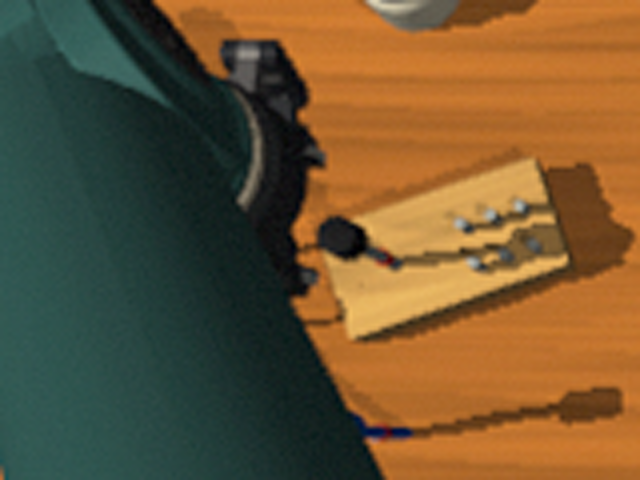

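```bash
python3 - <<'E'
from h import *
f=grab("scene")
for P in([.5232,.2614,.2516],[.5232+.028,.2614,.2516],[.5232-.028,.2614,.2516],[.5218,.2608,.19],[.5218,.2635,.19]): print(((proj(f,P)-[330,100])*4).round())
E
```

```text
[357. 230.]
[379. 255.]
[337. 207.]
[343. 334.]
[348. 334.]
```

Call:
play_rows(rot=[[0, 0, 0], [0, 0, 0], [0, 0, 0], [0, 0, 0], [0, 0, 0], [0, 0, 0], [0, 0, 0], [0, 0, 0], [0, 0, 0], [0, 0, 0], [0, 0, 0]], delta_pos=[[-0.001, 0, 0.008], [-0.001, 0, 0.018], [-0.001, 0, 0.03], [-0.001, 0, 0.042], [-0.001, 0, 0.054], [-0.001, 0, 0.066], [-0.001, 0, 0.078], [-0.001, 0, 0.088], [-0.001, 0, 0.095], [-0.001, 0, 0.0965], [-0.001, 0, 0.0965]], grip=[-0.2, -0.2, -0.2, -0.2, -0.2, -0.2, -0.2, -0.2, -0.2, -0.2, -0.2])

```text
time: 9.57
position: [0.5218, 0.2633, 0.1547]
eef_rot: [180.0, 0.1, -0.6]
wrist_force: [0.4, -0.2, 0.8]
width: 0.0512
```

```bash
python3 - <<'E'
from h import *
s=robot.get_state();print(s['time'],s['position'],s['eef_rot'],s['wrist_force'],s['width'])
f=grab("scene");g=grab("top")
crop(f,340,110,120,150,5,"s7");crop(g,130,200,160,120,4,"t7")
E
```

```text
9.5667 [0.5217976  0.26330825 0.1547391 ] [ 1.79974593e+02  5.13768487e-02 -5.92755072e-01] [ 0.38162271 -0.20506152  0.75807791] 0.051200514643114085
```

View pics/s7.png

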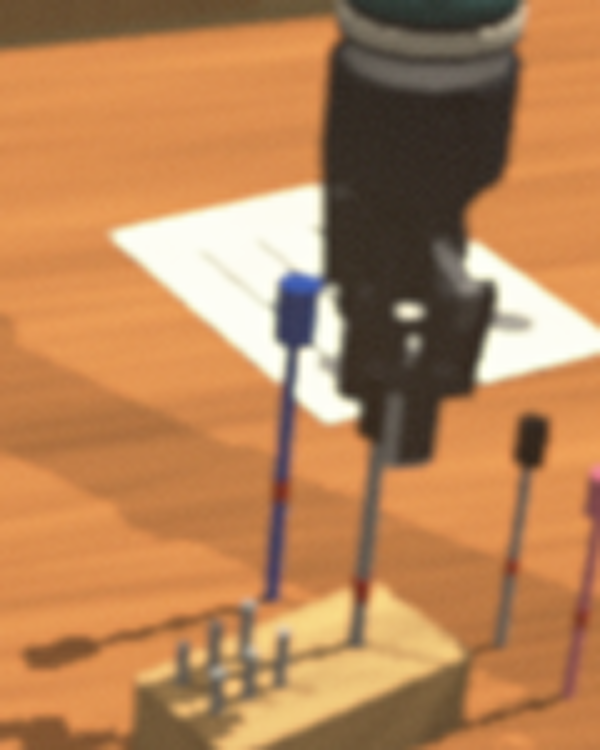

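```bash
python3 - <<'E'
from h import *
f=grab("scene")
for P in([.5218,.2633,.1547],[.5218+.028,.2633,.1547],[.5218-.028,.2633,.1547],[.5218,.2605,.158],[.5218,.2605,.19]): print(((proj(f,P)-[340,110])*5).round())
crop(f,385,150,60,60,12,"s7z")
E
```

```text
[377. 438.]
[401. 471.]
[353. 406.]
[371. 432.]
[379. 368.]
```

View pics/s7z.png

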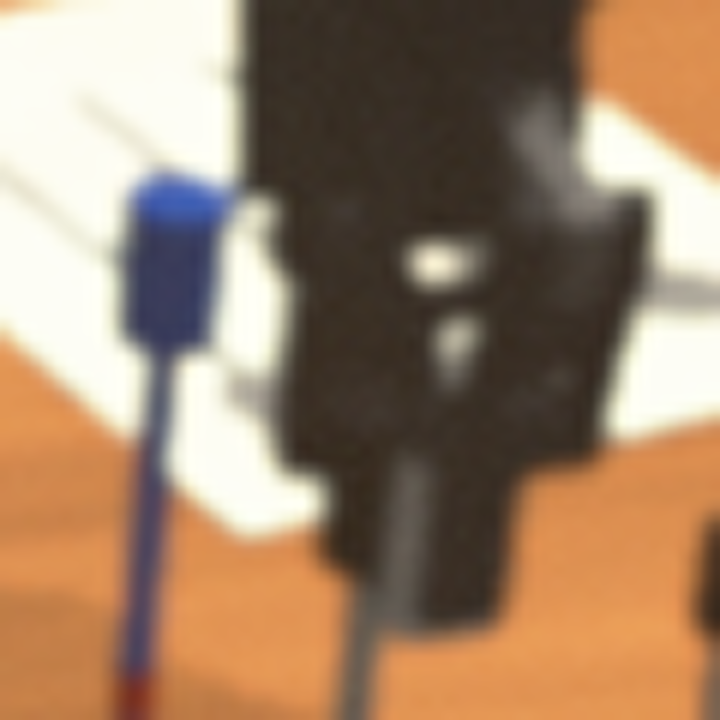

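View pics/t7.png

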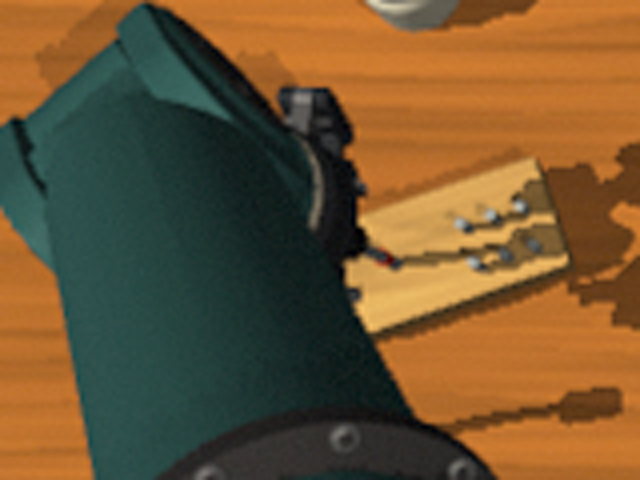

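Call:
play_rows(rot=[[0, 0, 0], [0, 0, 0], [0, 0, 0], [0, 0, 0], [0, 0, 0], [0, 0, 0], [0, 0, 0]], delta_pos=[[0, 0.001, 0], [0, 0.001, 0], [0, 0.001, 0], [0, 0.001, 0], [0, 0.001, 0], [0, 0.001, 0], [0, 0.001, 0]], grip=[0.1, 0.4, 0.6, 0.7, 0.8, 0.8, 0.8])

```text
time: 10.3
position: [0.5226, 0.2626, 0.156]
eef_rot: [-180.0, -0.1, -0.6]
wrist_force: [-0.2, -0.4, 5.1]
width: 0.0208
```

```bash
python3 - <<'E'
from h import *
s=robot.get_state();print(s['time'],s['position'],s['eef_rot'],s['wrist_force'],s['ft_torque'],s['width'])
E
```

```text
10.3 [0.52259694 0.26264988 0.15604634] [-1.79966866e+02 -7.40981918e-02 -6.00986548e-01] [-0.2437974  -0.38434238  5.07278158] [-0.10770498 -0.03154984  0.00776611] 0.020771575323346468
```

Call:
play_rows(rot=[[0, 0, 0], [0, 0, 0], [0, 0, 0], [0, 0, 0], [0, 0, 0], [0, 0, 0], [0, 0, 0], [0, 0, 0], [0, 0, 0], [0, 0, 0], [0, 0, 0], [0, 0, 0]], delta_pos=[[0, 0, -0.004], [0, 0, -0.01], [0, 0, -0.018], [0, 0, -0.028], [0, 0, -0.04], [0, 0, -0.055], [0, 0, -0.072], [0, 0, -0.09], [0, 0, -0.108], [0, 0, -0.124], [0, 0, -0.136], [0, 0, -0.14]], grip=[0.8, 0.8, 0.8, 0.8, 0.8, 0.8, 0.8, 0.8, 0.8, 0.8, 0.8, 0.8])

```text
time: 11.3
position: [0.5222, 0.263, 0.2982]
eef_rot: [-179.9, -0.1, -0.6]
wrist_force: [-0.1, 0.8, -1.4]
width: 0.0205
```

Call:
play_rows(rot=[[0, 0, 0], [0, 0, 0], [0, 0, 0]], delta_pos=[[0, 0, 0], [0, 0, 0], [0, 0, 0]], grip=[0.8, 0.8, 0.8])

```text
time: 11.55
position: [0.5212, 0.2618, 0.2943]
eef_rot: [179.9, 0.1, -0.6]
wrist_force: [0.0, -0.1, -0.6]
width: 0.0207
```

```bash
python3 - <<'E'
from h import *
s=robot.get_state();print(s['time'],s['position'],s['eef_rot'],s['wrist_force'],s['width'])
f=grab("scene");g=grab("top")
crop(f,350,20,120,150,5,"s8");crop(g,100,160,200,150,4,"t8")
E
```

```text
11.55 [0.52116573 0.26181122 0.29429394] [ 1.79924824e+02  1.31521714e-01 -5.96742833e-01] [ 0.0459105  -0.08243387 -0.60836607] 0.020687196441759606
```

View pics/s8.png

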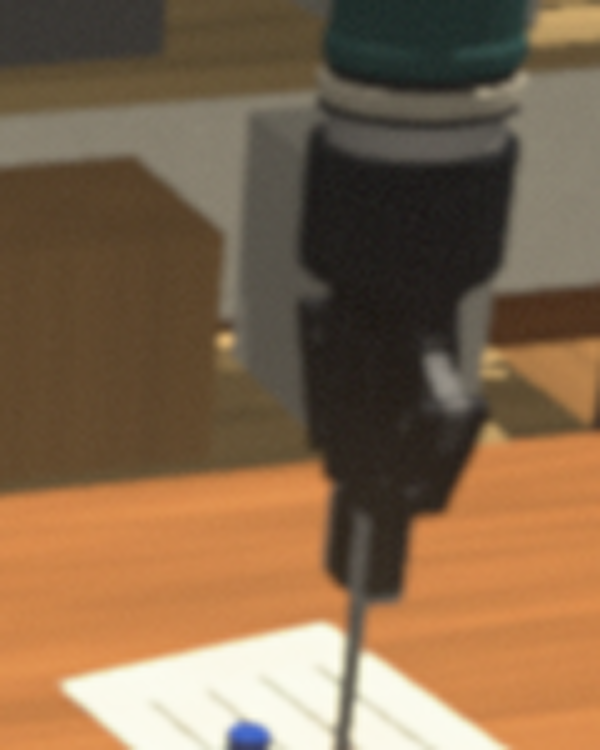

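View pics/t8.png

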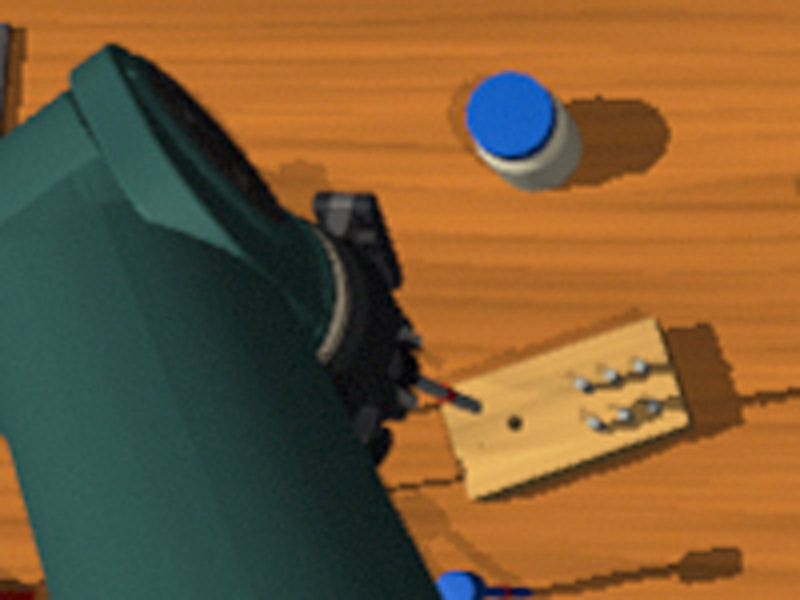

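```bash
python3 - <<'E'
from h import *
f=grab("scene");g=grab("top")
crop(f,390,120,60,110,7,"s9");crop(g,195,240,60,45,12,"t9")
E
```

```text
(no output)
```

View pics/s9.png

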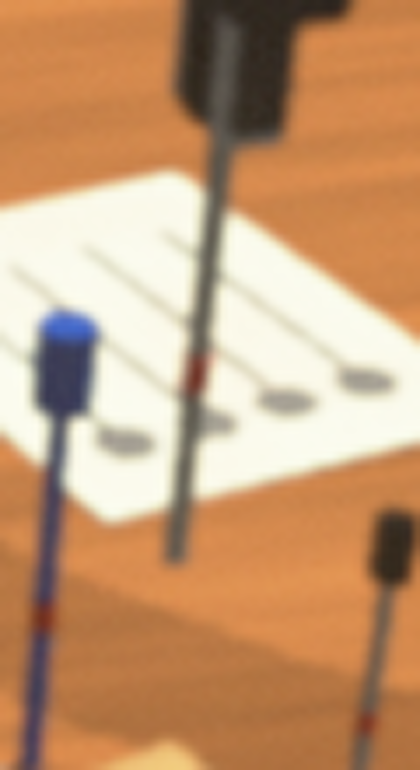

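View pics/t9.png

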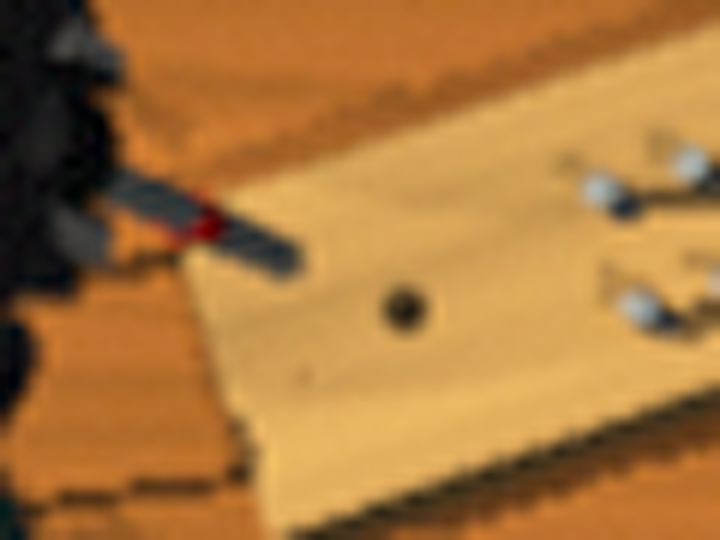

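```bash
python3 - <<'E'
from h import *
f=grab("scene");g=grab("top")
S=lambda u,v:full(u,v,390,120,7); T=lambda u,v:full(u,v,195,240,12)
tip=tri([f,g],[S(175,557),T(290,260)]); band=tri([f,g],[S(197,374),T(208,222)])
print(tip,band,tip[0]-band[0])
up=S(222,140); mid=S(197,374)
s=robot.get_state();P=s['position'];print(P,s['eef_rot'])
for z in(.147,.2,.25,.285):
  print(z,(((proj(f,[P[0],P[1],z])-[390,120])*7)).round(1),(((proj(g,[P[0],P[1],z])-[195,240])*12)).round(1))
print(onz(g,T(405,310),.045))
for uv,z in((S(175,557),.149),(S(197,374),.216),(S(222,150),.292)): print("scene",z,onz(f,uv,z))
for uv,z in((T(290,260),.149),(T(208,222),.216)): print("top",z,onz(g,uv,z))
E
```

```text
(array([0.52156297, 0.26091766, 0.15071629]), [array([-0.5,  0.1]), array([-0.5, -0.1])]) (array([0.52118254, 0.26053905, 0.21450167]), [array([-0.9,  0.2]), array([-0.9, -0.3])]) [ 0.00038043  0.00037862 -0.06378537]
[0.52178371 0.26223946 0.29483265] [ 1.79972760e+02  5.91899525e-02 -5.97371973e-01]
0.147 [171.6 564.7] [276.4 253.8]
0.2 [188.7 415.3] [203.1 219.6]
0.25 [205.8 265.6] [125.9 183.5]
0.285 [218.4 155.5] [ 66.3 155.7]
[0.5229596  0.26182707 0.045     ]
scene 0.149 [0.51885271 0.26332125 0.149     ]
scene 0.216 [0.52333793 0.26159524 0.216     ]
scene 0.292 [0.53045542 0.2581004  0.292     ]
top 0.149 [0.52144013 0.260253   0.149     ]
top 0.216 [0.52041558 0.25819486 0.216     ]
```

```bash
python3 - <<'E'
from h import *
go((.5218,.2622,.2948,-.6),[(.6096,.0027,.2948,-.6)])
E
```

```text
dpos [0.0905, 0.2586, 0.0] rotz -0.0
```

Call:
play_rows(rot=[[0, 0, 0], [0, 0, 0], [0, 0, 0], [0, 0, 0], [0, 0, 0], [0, 0, 0], [0, 0, 0], [0, 0, 0], [0, 0, 0], [0, 0, 0], [0, 0, 0], [0, 0, 0]], delta_pos=[[0.002, 0.005, 0], [0.006, 0.016, 0], [0.012, 0.034, 0], [0.02, 0.058, 0], [0.03, 0.086, 0], [0.04, 0.115, 0], [0.05, 0.144, 0], [0.06, 0.172, 0], [0.07, 0.2, 0], [0.079, 0.225, 0], [0.086, 0.245, 0], [0.089, 0.255, 0]], grip=[0.8, 0.8, 0.8, 0.8, 0.8, 0.8, 0.8, 0.8, 0.8, 0.8, 0.8, 0.8])

```text
time: 12.85
position: [0.6091, 0.0005, 0.2952]
eef_rot: [179.8, -0.0, -1.0]
wrist_force: [-0.1, -0.3, -2.1]
width: 0.0204
```

Call:
play_rows(rot=[[0, 0, 0], [0, 0, 0], [0, 0, 0], [0, 0, 0], [0, 0, 0], [0, 0, 0]], delta_pos=[[0.001, 0.003, 0], [0.001, 0.004, 0], [0.001, 0.004, 0], [0.001, 0.004, 0], [0.001, 0.004, 0], [0.001, 0.004, 0]], grip=[0.8, 0.8, 0.8, 0.8, 0.8, 0.8])

```text
time: 13.35
position: [0.609, 0.004, 0.2955]
eef_rot: [-180.0, 0.0, -0.5]
wrist_force: [-0.7, -0.4, -1.2]
width: 0.0208
```

```bash
python3 - <<'E'
from h import *
s=robot.get_state();print(s['time'],s['position'],s['eef_rot'],s['wrist_force'],s['width'],s['joint_velocities'].round(2))
f=grab("scene");g=grab("top")
crop(f,265,160,90,130,6,"s10");crop(g,270,140,120,120,5,"t10")
s=robot.get_state();print(s['position'])
E
```

```text
13.35 [0.60902636 0.00398969 0.29550848] [-1.79973977e+02  1.38966657e-03 -4.60443196e-01] [-0.66887927 -0.38630451 -1.22281828] 0.020782416836171394 [ 0.23  0.05  0.43 -0.07  0.06 -0.15  0.09]
[0.60914124 0.00333119 0.29547864]
```

View pics/s10.png

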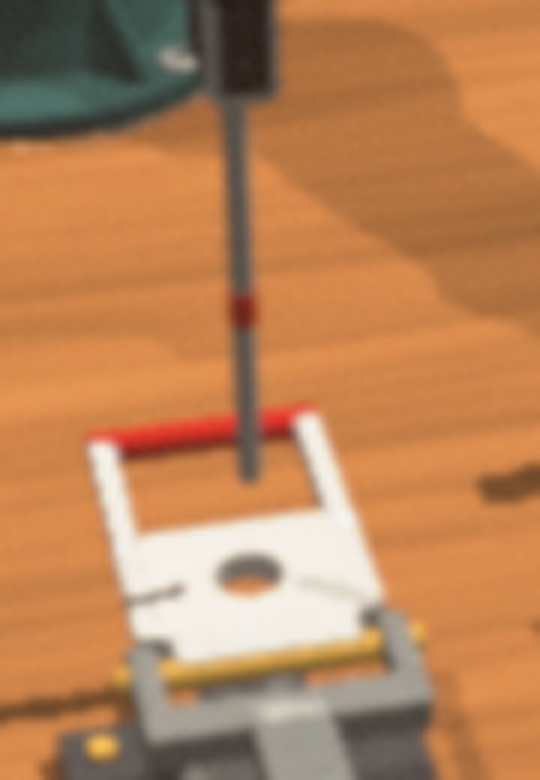

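View pics/t10.png

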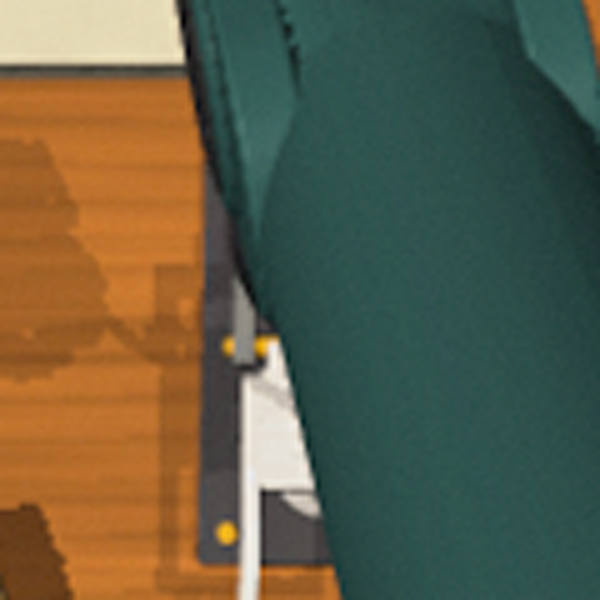

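```bash
python3 - <<'E'
from h import *
f=grab("scene"); s=robot.get_state();P=s['position'];print(P)
crop(f,285,225,45,45,16,"s11")
S=lambda u,v:full(u,v,265,160,6)
print("hole",onz(f,S(250,574),.112)); z=P[2]-.1453
for d in(0,.001): print("tip",z,onz(f,S(249.5,476),z+d))
print("band",onz(f,S(242.5,310),z+.067)," predicted TCP line tip,band",proj(f,[*P[:2],z]),proj(f,[*P[:2],z+.067]),S(249.5,476),S(242.5,310))
E
```

```text
[0.60919853 0.00307389 0.29545206]
hole [0.60999994 0.00295387 0.112     ]
tip 0.1501520633672335 [0.60730924 0.00466648 0.15015206]
tip 0.1501520633672335 [0.60865199 0.00443657 0.15115206]
band [0.61146122 0.00400367 0.21715206]  predicted TCP line tip,band [305.55214569 239.59189792] [304.27779775 210.67341619] [306.16666667 238.91666667] [305.   211.25]
```

View pics/s11.png

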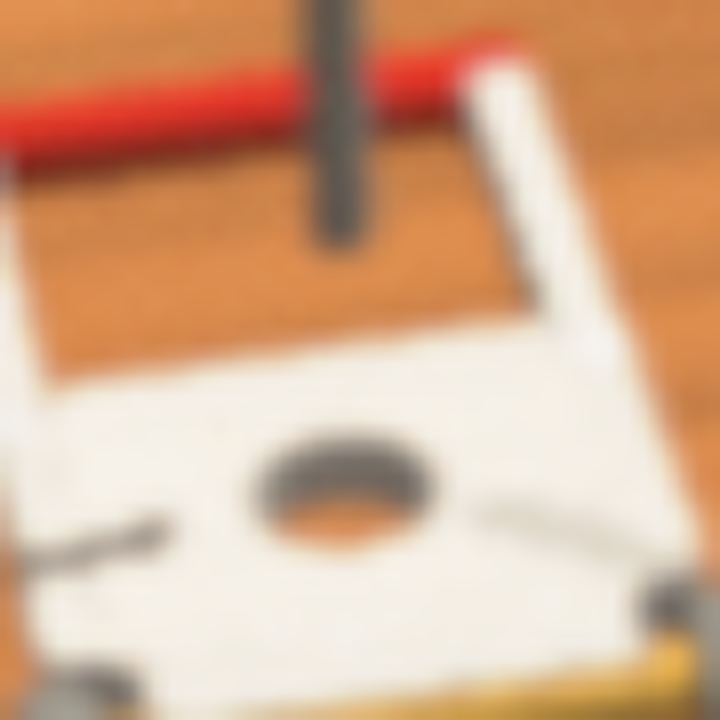

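Call:
play_rows(rot=[[0, 0, 0], [0, 0, 0], [0, 0, 0], [0, 0, 0], [0, 0, 0], [0, 0, 0], [0, 0, 0], [0, 0, 0]], delta_pos=[[0.001, 0.001, 0.002], [0.001, 0.001, 0.006], [0.001, 0.001, 0.012], [0.001, 0.001, 0.019], [0.001, 0.001, 0.025], [0.001, 0.001, 0.029], [0.001, 0.001, 0.03], [0.001, 0.001, 0.03]], grip=[0.8, 0.8, 0.8, 0.8, 0.8, 0.8, 0.8, 0.8])

```text
time: 14.17
position: [0.61, 0.0014, 0.2647]
eef_rot: [180.0, 0.1, -0.6]
wrist_force: [-0.8, -0.8, -0.7]
width: 0.0206
```

```bash
python3 - <<'E'
from h import *
s=robot.get_state();P=s['position'];print(s['time'],P,s['eef_rot'],s['wrist_force'],s['width'])
f=grab("scene")
crop(f,285,215,45,50,14,"s12"); print(P[2]-.1453)
E
```

```text
14.1667 [0.60995646 0.00139758 0.26469651] [ 1.79998958e+02  7.06016158e-02 -5.99586204e-01] [-0.79760702 -0.79619127 -0.73390837] 0.0206010249306235
0.11939650518087216
```

View pics/s12.png

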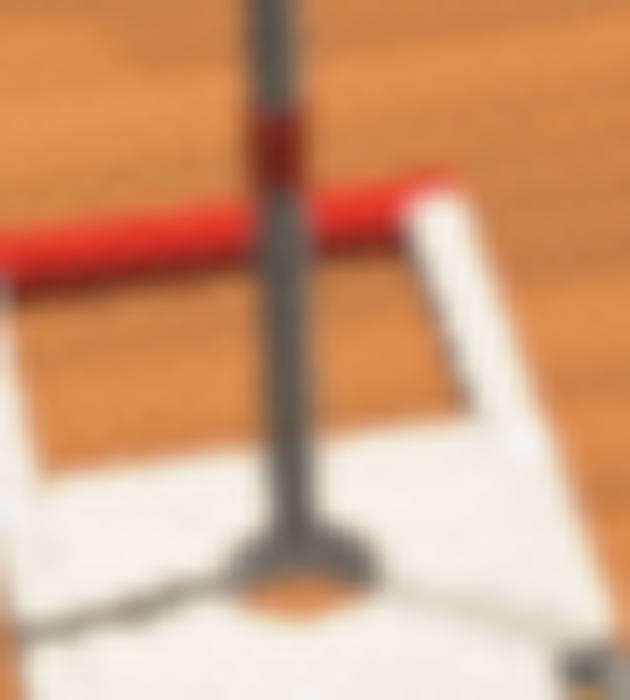

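```bash
python3 - <<'E'
from h import *
f=grab("scene"); s=robot.get_state();P=s['position'];print(P)
S=lambda u,v:full(u,v,285,215,14)
print("hole",onz(f,S(306,567),.112)); z=P[2]-.1453
for v in(535,545,552): print("tip",onz(f,S(297,v),z))
print((proj(f,[*P[:2],z])-[285,215])*14, (proj(f,[*P[:2],z+.067])-[285,215])*14)
im=f["color"][225:265,285:330].astype(int)
print(im[25:36,21,:].tolist())
E
```

```text
[0.61046904 0.00143578 0.26551529]
hole [0.60939196 0.00336429 0.112     ]
tip [0.61222356 0.00179613 0.12021529]
tip [0.61447061 0.00135379 0.12021529]
tip [0.61603833 0.00104518 0.12021529]
[285.60496913 521.45125979] [267.99109122 131.45019186]
[[113, 106, 97], [106, 100, 91], [101, 94, 86], [103, 95, 88], [111, 101, 93], [130, 109, 94], [168, 120, 86], [201, 134, 83], [220, 156, 110], [233, 203, 172], [242, 233, 220]]
```

```bash
cat >> h.py <<'E'
def band(f,box):
    x0,y0,x1,y1=box; im=f["color"].astype(float)[y0:y1,x0:x1]
    r=im[...,0]; w=((im[...,1]<.45*r)&(im[...,2]<.45*r)&(r>60)&(r<200)).astype(float)
    return w
E
python3 - <<'E'
from h import *
s0=robot.get_state()['position']
f=grab("scene"); s=robot.get_state();P=s['position'];print(s0,P,s['joint_velocities'].round(2))
im=f["color"]
for y in range(218,234): print(y,[tuple(int(c) for c in im[y,x]) for x in range(302,308)])
z=P[2]-.1453; print(proj(f,[*P[:2],z]),proj(f,[*P[:2],z+.067]))
crop(f,285,215,45,50,14,"s13")
E
```

```text
[0.61046904 0.00143578 0.26551529] [0.6105828  0.00147982 0.26568878] [ 0.07 -0.19 -0.11 -0.06  0.08  0.02  0.13]
218 [(154, 107, 73), (109, 86, 70), (91, 82, 73), (112, 94, 79), (154, 113, 83), (189, 127, 79)]
219 [(158, 109, 72), (112, 88, 72), (91, 84, 73), (114, 95, 81), (160, 117, 85), (199, 134, 83)]
220 [(168, 113, 75), (116, 89, 72), (92, 83, 73), (115, 96, 81), (163, 118, 83), (204, 136, 83)]
221 [(172, 112, 72), (119, 89, 70), (95, 81, 74), (116, 92, 76), (164, 113, 81), (205, 134, 82)]
222 [(170, 106, 65), (120, 80, 62), (106, 74, 66), (125, 79, 68), (164, 98, 69), (202, 125, 75)]
223 [(171, 102, 59), (129, 71, 52), (118, 56, 46), (138, 62, 50), (165, 84, 57), (194, 115, 65)]
224 [(171, 99, 56), (131, 63, 41), (116, 43, 31), (128, 45, 34), (157, 77, 47), (188, 110, 61)]
225 [(166, 94, 53), (127, 60, 36), (112, 40, 29), (118, 41, 28), (148, 71, 42), (183, 108, 60)]
226 [(165, 95, 53), (128, 59, 36), (112, 42, 29), (116, 41, 28), (144, 65, 41), (181, 101, 57)]
227 [(174, 103, 60), (136, 70, 44), (110, 46, 34), (114, 46, 37), (141, 64, 42), (182, 94, 57)]
228 [(181, 104, 63), (139, 78, 54), (109, 62, 50), (109, 63, 55), (144, 74, 60), (191, 88, 62)]
229 [(191, 90, 60), (145, 79, 61), (106, 76, 65), (101, 79, 70), (143, 84, 74), (197, 79, 64)]
230 [(196, 71, 53), (146, 74, 64), (102, 79, 70), (98, 86, 78), (137, 88, 80), (188, 77, 67)]
231 [(182, 62, 51), (138, 72, 63), (100, 80, 72), (95, 86, 79), (125, 89, 79), (162, 74, 66)]
232 [(155, 55, 46), (123, 70, 64), (97, 80, 73), (94, 86, 80), (112, 88, 80), (132, 73, 66)]
233 [(129, 58, 45), (108, 70, 62), (93, 81, 73), (92, 85, 78), (108, 91, 81), (124, 83, 68)]
[305.43012146 252.20842078] [304.17301428 224.34390941]
```

View pics/s13.png

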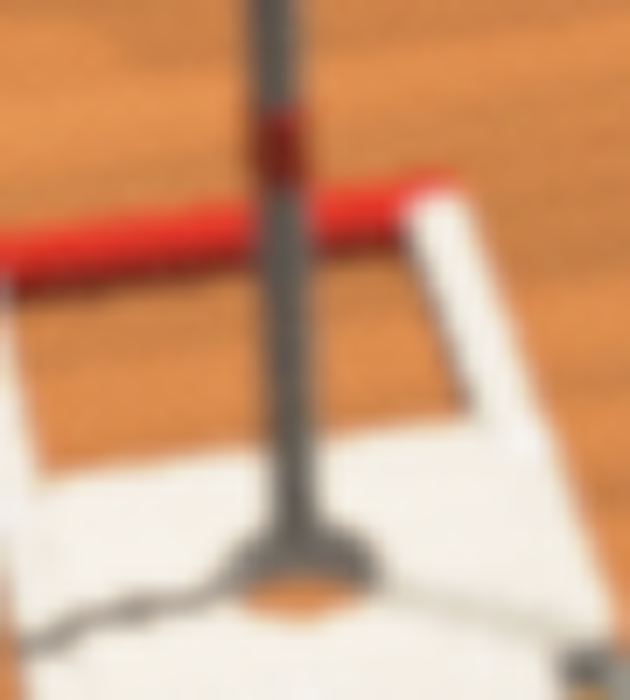

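```bash
python3 - <<'E'
from h import *
f=grab("scene"); P=robot.get_state()['position'];print(P)
print(proj(f,[*P[:2],.112]), proj(f,[P[0]-.001,P[1],.112]), proj(f,[P[0],P[1]+.001,.112]), proj(f,[.6097,.0018,.112]))
E
```

```text
[0.61059275 0.00147088 0.26577274]
[305.57679693 255.53961912] [305.47997407 255.23684444] [306.06973481 255.46532566] [305.65248908 255.24487007]
```

Call:
play_rows(rot=[[0, 0, 0], [0, 0, 0], [0, 0, 0], [0, 0, 0], [0, 0, 0], [0, 0, 0], [0, 0, 0], [0, 0, 0], [0, 0, 0], [0, 0, 0]], delta_pos=[[-0.001, 0, 0], [-0.0014, 0, 0], [-0.0014, 0, 0.003], [-0.0014, 0, 0.008], [-0.0014, 0, 0.014], [-0.0014, 0, 0.02], [-0.0014, 0, 0.026], [-0.0014, 0, 0.03], [-0.0014, 0, 0.03], [-0.0014, 0, 0.03]], grip=[0.8, 0.8, 0.8, 0.8, 0.8, 0.8, 0.8, 0.8, 0.8, 0.8])

```text
time: 15.2
position: [0.6087, 0.0014, 0.2349]
eef_rot: [180.0, 0.1, -0.6]
wrist_force: [0.6, -0.5, -1.2]
width: 0.021
```

```bash
python3 - <<'E'
from h import *
s=robot.get_state();P=s['position'];print(s['time'],P,s['eef_rot'],s['wrist_force'],s['width'])
f=grab("scene")
crop(f,285,215,45,50,14,"s14"); crop(f,245,100,120,170,4,"s14b")
P=robot.get_state()['position'];print(P)
z=P[2]-.1453;print((proj(f,[*P[:2],z+.067])-[285,215])*14)
E
```

```text
15.2 [0.60865322 0.00142497 0.23489884] [ 1.79997431e+02  5.29585621e-02 -5.96925114e-01] [ 0.59989779 -0.45072912 -1.16988095] 0.02096998077345193
[0.60897478 0.00146482 0.23530866]
[274.25570596 305.14579708]
```

View pics/s14.png

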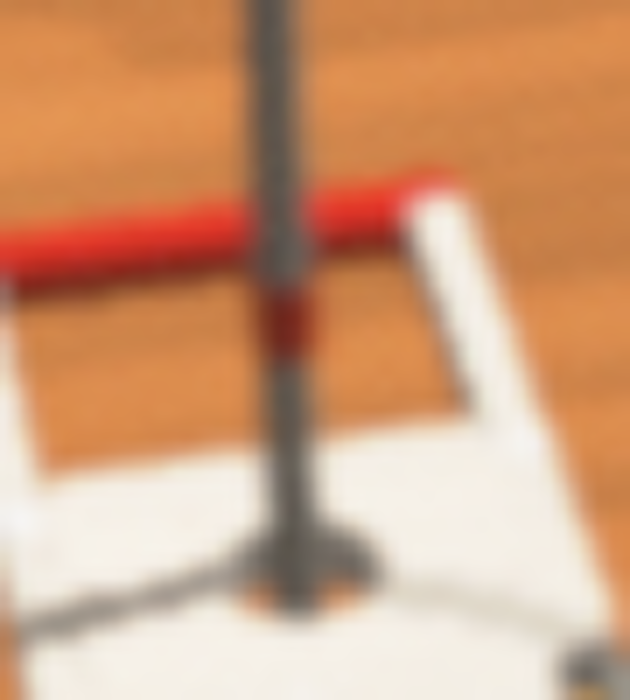

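View pics/s14b.png

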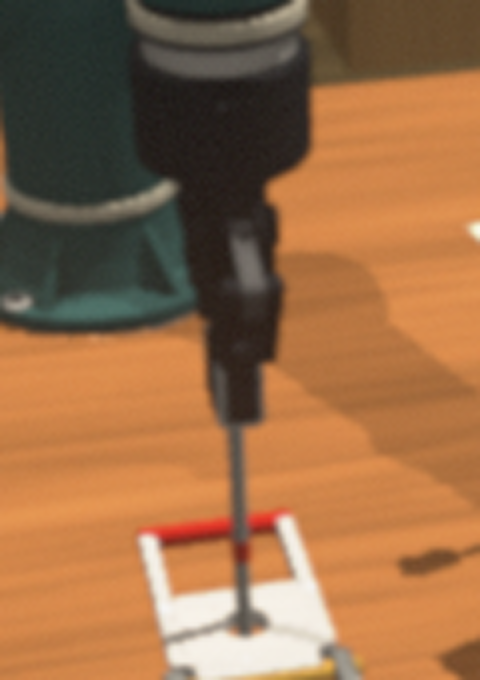

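Call:
play_rows(rot=[[0, 0, 0], [0, 0, 0], [0, 0, 0], [0, 0, 0], [0, 0, 0], [0, 0, 0], [0, 0, 0], [0, 0, 0], [0, 0, 0], [0, 0, 0], [0, 0, 0], [0, 0, 0]], delta_pos=[[0, -0.0006, 0], [0, -0.0012, 0], [0, -0.0012, 0.003], [0, -0.0012, 0.008], [0, -0.0012, 0.014], [0, -0.0012, 0.02], [0, -0.0012, 0.026], [0, -0.0012, 0.032], [0, -0.0012, 0.038], [0, -0.0012, 0.042], [0, -0.0012, 0.044], [0, -0.0012, 0.044]], grip=[0.8, 0.8, 0.8, 0.8, 0.8, 0.8, 0.8, 0.8, 0.8, 0.8, 0.8, 0.8])

```text
time: 16.25
position: [0.6086, 0.0026, 0.1907]
eef_rot: [180.0, 0.1, -0.6]
wrist_force: [-0.7, -0.2, -1.3]
width: 0.0205
```

Call:
play_rows(rot=[[0, 0, 0], [0, 0, 0], [0, 0, 0], [0, 0, 0]], delta_pos=[[0, 0, 0], [0, 0, 0], [0, 0, 0], [0, 0, 0]], grip=[0.8, 0.8, 0.8, 0.8])

```text
time: 16.58
position: [0.6091, 0.0027, 0.1917]
eef_rot: [-180.0, -0.0, -0.6]
wrist_force: [-0.4, -0.7, -0.9]
width: 0.02
```

```bash
python3 - <<'E'
from h import *
s=robot.get_state();P=s['position'];print(s['time'],P,s['eef_rot'],s['wrist_force'],s['ft_torque'],s['width'])
f=grab("scene");g=grab("top")
crop(f,285,215,45,50,14,"s15"); crop(f,245,120,120,200,4,"s15b");crop(g,270,140,120,120,5,"t15")
P=robot.get_state()['position'];print(P)
z=P[2]-.1453;print((proj(f,[*P[:2],z+.067])-[285,215])*14)
E
```

```text
16.5833 [0.60912679 0.00266    0.1917409 ] [-1.79997361e+02 -3.90923946e-02 -6.00906191e-01] [-0.41563253 -0.65577993 -0.92231623] [-0.02183278  0.02376545 -0.02112357] 0.019965627948016908
[0.60902144 0.00265737 0.19163355]
[293.79657183 552.2971777 ]
```

View pics/s15.png

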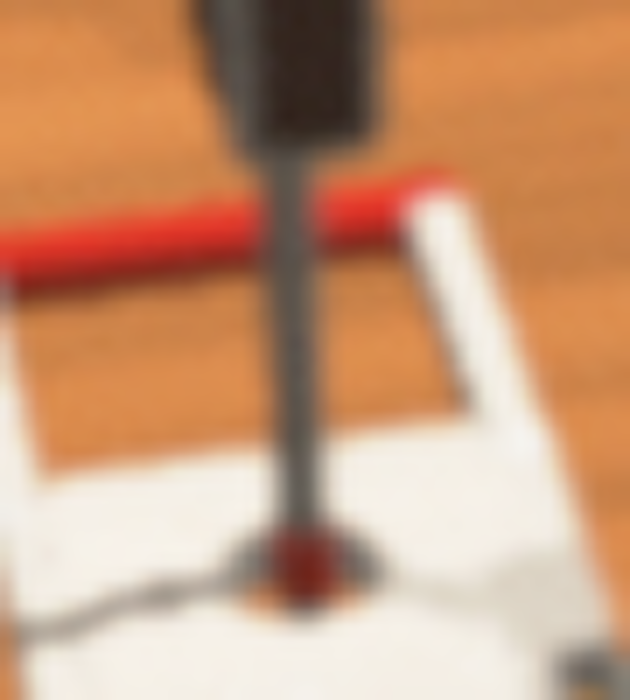

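View pics/s15b.png

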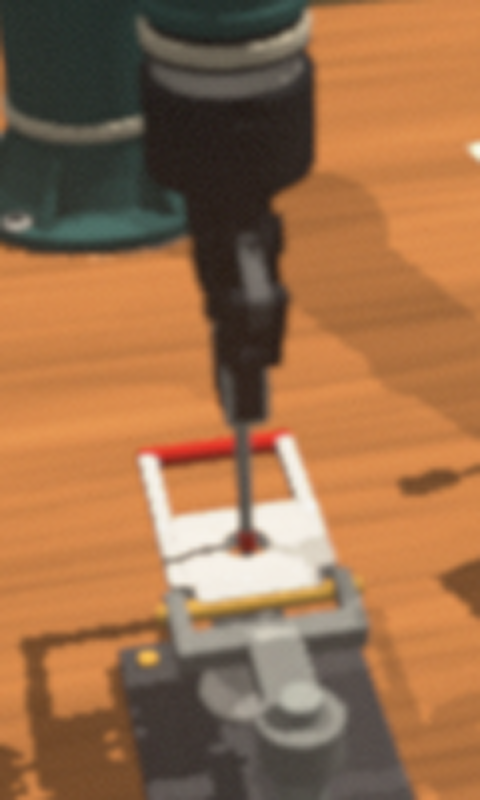

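View pics/t15.png

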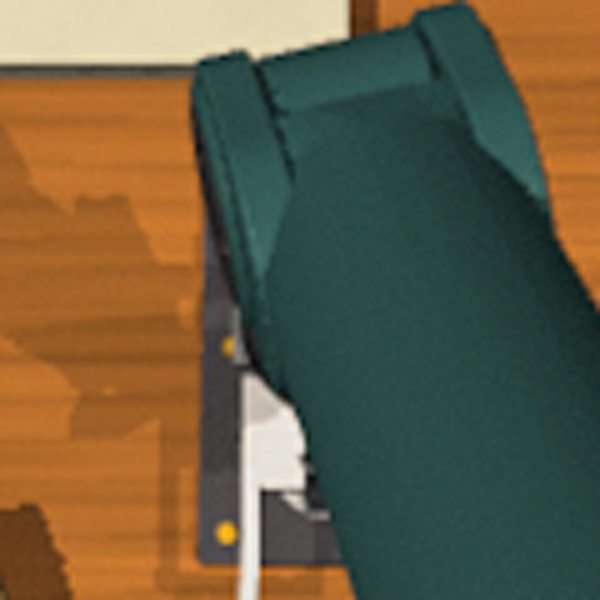

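```bash
python3 - <<'E'
from h import *
print(robot.job_done()); s=robot.get_state(); print(s['time'],s['position'],s['eef_rot'],s['width'])
E
```

```text
the job is handed in; nothing more can be done
None
the job is handed in; nothing more can be done
```

I set the guide by its red bar, lifted the rod by its black head out of the punch block, and lowered it through the guide hole into the stem. I handed the job in at about 17 s, still holding the rod. No verdict was reported, so the figures below are my own measurements.

- **Guide:** Measured after I released the bar, the tilt was about -0.01 rad, the swivel error about 0.004 rad, and the hole about 1 mm from above the stem. It looked unchanged in the last scene view.
- **Rod position:** The red band sits in the hole, within about 1 mm sideways and 1–2 mm of the plate's top face. The rod leans at most about 0.015 rad.
- **Forces and grip:** Wrist force stayed near 1 N during the insertion, with no sign of contact. The last width reading was 20 mm, so the head was still gripped.
- **Bystanders:** I never worked near the jar, beaker, hammer or tin, and saw no movement, but I did not measure them again at the end.
- **Disagreements between checks:** The two cameras differed by up to 2–4 mm in y, so I compared the rod and hole within the same view. The scene view showed the band about 1 px lower than the arm's pose predicted. I took this as camera bias, so the rod's position along x is known only to 1–3 mm. The arm blocked the top view of the hole during insertion, so the final check rests on the scene camera and the arm's reported position.

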